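# Build the battery stack on the charging stand and shut its gate

## Robot

A 7-joint arm with a two-finger parallel gripper is mounted at the origin on the work surface. World frame = base frame: x ahead of the robot, y to its left, z up, the work surface at z = 0. Lengths are in m, angles in rad, forces in N, time in s.
With the tool pointing down it reaches from about 0.4 to 0.85 m from the base axis. Payload 4.5 kg.
Tool frame: the origin (TCP) lies at the centre of the arm's flange, where the gripper is bolted on; the fingertips stand 173 mm ahead of it and the grasp point (between the pads) lies 155 mm ahead of it; z points along the fingers, y is the line along which they close (so a half turn about z gives the same grasp; the last joint's range is limited). The gripper opens to 85 mm and grips with 20 to 120 N. Pads are 22 mm wide; open, the fingers measure 114 mm over their backs; the gripper's body (76 mm by 85 mm) begins 54 mm behind the grasp point. The pads swing forward as they close: fully open they stand 13 mm farther back than shut.
Start: joints at [-1.223, 0.689, -0.195, 1.565, 0.157, 0.902, -0.215], TCP at [0.193, 0.594, 0.405] pointing down, gripper open.
Joint ranges: [-3.01, 3.01], [-0.46, 2.08], [-1.47, 1.51], [0.13, 2.56], [-1, 4.14], [0.04, 2.09], [-2.66, 2.66]. Speed limits (rad/s): [2.57, 2.57, 3.14, 3.14, 3.14, 3.14, 3.14].

## Interface

Orientations are given as a unit quaternion [w, x, y, z].
In Python, from bench import ctrl gives the robot as it stands. The module is installed in compiled form; this text tells all that it offers.
- The arm moves only by the tool drive_tool, never from a script. Its argument "rows" is a list of rows, each a list of 5 numbers: the closure, from -1 (fully open) to 1 (shut), so that 0 is half open, then the shift along the tool's x, y, z in mm, then the turn about the tool's z in rad. A call has 1 to 12 rows; each row shifts and turns the commanded pose from where the row before left it, along the tool's axes as they then stand; what a row does not reach is not made up. A row lasts 1/12 s, in which the tool goes at most 41.7 mm and 7.16 degrees, less where a joint would pass 70% of its speed; a pose out of reach is approached as far as the arm can. A call is refused whole if a number of a shift passes 41.7 or a number of a turn 0.125, either way. A call with a gripper value outside its range is refused whole. The fingers move at their own pace and stop on an object; the grip force is fixed at half the most. Time passes only in rows, so rows that do not move let the fingers close. It gives the time, the measured TCP pose, the force, the opening and the grip force at its end, in the units of the state.
- ctrl.get_obs(): the state, without advancing time (a new reading comes with each control period).
- ctrl.snapshot(name): name is "scene" or "side" or "wrist"; returns a dict with "img" (384x512x3 uint8, blue, green, red), "mtx" (3x3 intrinsics, pixels), "dist_coeffs" ([k1, k2, p1, p2, k3] as OpenCV has them; the pictures are not rectified), "T" (4x4, takes a point from camera to world coordinates). Camera axes: x right, y down, z forward; pixel columns grow to the right and rows downward; lengths in m; the calibration is good to about 2 mm. A picture is of the moment at which its call begins. There is no depth.
- ctrl.job_done(): hands the job in; it is judged then, once.
Trained networks look in a picture, given as the dict that the camera call returned (one of the last four; its "shot" number tells which), for a name from the list of things; names that differ only in an ending like _2 or _b are one class to them, and where a whole thing is asked for, a point or a joint stands for the part that bears it (a point fixed in the world has none). Each returns a list of dicts, best first, with "score" (0 to 1); they miss things now and then, are a little off and sometimes report something else, mostly with a low value. They report only what shows in the picture. A call takes as long as a camera call. They do not tell look-alikes from the thing itself.
- ctrl.search_frame(name, picture): "rect" ([centre column, centre row, width, height] in pixels, round what is visible of it).
- ctrl.cut_out(name, picture): "region" (384x512 bool, what is visible of it) and "rect" ([centre column, centre row, width, height] in pixels, round what is visible of it).
- ctrl.pinpoint(name, picture): "position" ([column, row] in pixels: a listed point, or the origin of a listed thing).
The state is a dict: "time_s": time; "q": joint angles; "joint_velocities": joint speeds; "joint_torque": joint torques, N m; "eef_pos": TCP position; "orientation": TCP orientation; "force": force on the tool from outside, world axes, zero at the start; "wrist_torque": the same for the moment, N m; "grip_width": finger opening in m; "finger_force": force on a finger pad.
Only numpy, scipy, OpenCV 4.12 (cv2) and the standard library are available. Lean on these libraries where they do the work, as an engineer would, in place of code of your own. Each camera call takes 0.05 s, during which the arm holds its last target. There are 200 camera calls.

## Task

Set up the battery packs for charging: seat the white charger unit flat and square in the pocket of the charging stand, then stack every battery pack lying on the bench squarely on top of it in one column, the tall packs below the slim ones, and lay the black terminal cover on the topmost pack. Finally push the stand's gate shut until its latch snaps in, and leave the other things on the bench where they are.

Things in the scene. Friction and masses are not known exactly. Their poses are not given: they have to be found in the camera images.
- dock (a point): Centre of the charging stand's pocket floor, 12 mm above the bench; x along the pocket, y away from the gate, z up. Pocket 109 x 61 mm inside (2.5 mm play each side of a unit), black lips 8 mm thick, 12 mm high, upper 5 mm bevelled as lead-in: a 50 mm lip at each end; on each long side two 22 mm lips centred 38 mm either side of the middle, which is open. Same level round it.
- stand_back (a point): Middle of the top rim of the stand's back panel, 127 mm above the bench, 116 mm along y from the pocket centre; axes as the dock. The stand: a fixed aluminium plate 212 x 216 x 12 mm, no roof, clear guard panels at its back and at x = -97 and +97 mm from the pocket centre, all 127 mm high; its front, at y = -88 mm, is closed by the gate.
- gate_hinge (a point): Point on the gate's vertical hinge axis, fixed to the stand at x = +95, y = -88 mm from the dock point, 70 mm above the bench. Same axes as the dock.
- gate_push (a point): Point on the outer face of the gate, 130 mm from the hinge axis and 80 mm above the bench. It moves with the gate; its axes are the gate's: x points along the gate towards the hinge, y is the inward normal (the way to push), z up.
- gate (a joint): Gate angle, rad: 0 shut, along the dock's -x from the hinge; opens outwards to 1.7, shuts clockwise from above; stays where left (light friction). Clear panel in aluminium frame, 176 mm from hinge axis to free edge, 10 mm thick, 20 to 120 mm above the bench. Steel latch case on the outer face, 144 to 174 mm from the hinge, 6 mm proud, with a release button.
- latch (a joint): Travel of the gate's brass latch bolt, m: 0 out, 0.010 pressed in; sprung out (2 to 4 N). Its inner side is bevelled: as the gate is pushed shut, from about 0.14 rad the bolt rides over the stand's steel strike and snaps out behind it in the last 0.02 rad. Takes 5 to 12 N at the push point.
- charger: White charger unit with a black front panel on one end and vent slots in its sides, 104 long x 56 wide x 50 mm high, 0.6 kg. Its origin is the centre of its underside: x along the length, y across the width, z up.
- tall_a: Tall battery pack: closed grey plastic case with a dark lid seam and two brass contact strips on its flat top, non-slip rubber foot, 104 long x 56 wide x 44 mm high, about 0.42 kg. Its origin is the centre of its underside: x along the length, y across the width, z up. May be absent (None from the start).
- tall_b: Tall battery pack: closed grey plastic case with a dark lid seam and two brass contact strips on its flat top, non-slip rubber foot, 104 long x 56 wide x 44 mm high, about 0.42 kg. Its origin is the centre of its underside: x along the length, y across the width, z up. May be absent (None from the start).
- slim_a: Slim battery pack: closed grey plastic case with a dark lid seam and two brass contact strips on its flat top, non-slip rubber foot, 104 long x 56 wide x 30 mm high, about 0.28 kg. Its origin is the centre of its underside: x along the length, y across the width, z up. May be absent (None from the start).
- slim_b: Slim battery pack: closed grey plastic case with a dark lid seam and two brass contact strips on its flat top, non-slip rubber foot, 104 long x 56 wide x 30 mm high, about 0.28 kg. Its origin is the centre of its underside: x along the length, y across the width, z up. May be absent (None from the start).
- slim_c: Slim battery pack: closed grey plastic case with a dark lid seam and two brass contact strips on its flat top, non-slip rubber foot, 104 long x 56 wide x 30 mm high, about 0.28 kg. Its origin is the centre of its underside: x along the length, y across the width, z up. May be absent (None from the start).
- cover: Black terminal cover: plate 104 x 56 x 8 mm with an upright grip bar along the middle of its top, 64 long x 18 wide x 30 mm high (38 mm overall), 0.13 kg. Its origin is the centre of its underside: x along the length, y across the width, z up.
- multimeter: Bystander: green handheld meter, 150 x 76 x 38 mm, lying flat. Origin under its centre.
- solder_tin: Bystander: small round tin, 42 mm across, 36 mm high. Origin under its centre.
- driver: Bystander: screwdriver, 170 mm long.
- tip_cleaner: Bystander: black tub with brass wool, 64 mm across, 50 mm high. Origin under its centre.
- clamp_meter: Bystander: clamp meter, 170 x 70 x 32 mm. Origin under its middle.
- cutters: Bystander: side cutters, 130 mm long, lying flat.
Things that resemble listed ones, but are neither listed nor needed, are in the scene too. What is shaped like the cover but blue is not meant.

How it is judged:
On the way, in this order (a step that is already met when the one before it is completed fails the run):
1. the charger unit is seated flat and square in the pocket and let go (horizontal distance between charger and dock below 0.006 m and angle between the x axis of charger and the x axis of dock, either way round below 0.09 rad and angle between charger's own z axis and vertical below 0.05 rad and linear speed of charger below 0.03 m/s and z of charger in the frame of dock below 0.003 m and contact force between the fingers and charger below 0.2 N), for 0.3 s.
2. every pack present is stacked squarely on the charger, tall ones below slim ones, and let go (horizontal distance between each of tall_a, tall_b, slim_a, slim_b, slim_c and dock below 0.01 m and angle between the x axis of each of tall_a, tall_b, slim_a, slim_b, slim_c and the x axis of dock, either way round below 0.1 rad and angle between each of tall_a, tall_b, slim_a, slim_b, slim_c's own z axis and vertical below 0.05 rad and linear speed of each of tall_a, tall_b, slim_a, slim_b, slim_c below 0.03 m/s and z of each of tall_a, tall_b, slim_a, slim_b, slim_c in the frame of charger above 0.04 m and z of each of slim_a, slim_b, slim_c in the frame of tall_a above 0.02 m and z of each of slim_a, slim_b, slim_c in the frame of tall_b above 0.02 m and contact force between the fingers and tall_a below 0.2 N and contact force between the fingers and tall_b below 0.2 N and contact force between the fingers and slim_a below 0.2 N and contact force between the fingers and slim_b below 0.2 N and contact force between the fingers and slim_c below 0.2 N), for 0.3 s.
3. the cover lies on the topmost pack and is let go (horizontal distance between cover and dock below 0.01 m and angle between the x axis of cover and the x axis of dock, either way round below 0.1 rad and angle between cover's own z axis and vertical below 0.05 rad and linear speed of cover below 0.03 m/s and z of cover in the frame of tall_a above 0.02 m and z of cover in the frame of tall_b above 0.02 m and z of cover in the frame of slim_a above 0.02 m and z of cover in the frame of slim_b above 0.02 m and z of cover in the frame of slim_c above 0.02 m and contact force between the fingers and cover below 0.2 N), for 0.3 s.
4. the gate is shut and its latch has snapped in (value of joint gate below 0.035 rad and value of joint latch below 0.003 m), for 0.3 s.
At the end, for the whole second after the job is handed in: Charger on the pocket floor (3 mm), within 6 mm of its centre; packs present and cover level in one column, each within 10 mm sideways of the pocket centre and 0.1 rad of its direction, tall below slim, cover on top; gate within 0.035 rad of shut, bolt out within 3 mm; all at rest (all of step 4 and horizontal distance between charger and dock below 0.006 m and angle between the x axis of charger and the x axis of dock, either way round below 0.09 rad and angle between each of charger, tall_a, tall_b, slim_a, slim_b, slim_c, cover's own z axis and vertical below 0.05 rad and linear speed of each of charger, tall_a, tall_b, slim_a, slim_b, slim_c, cover below 0.03 m/s and z of charger in the frame of dock below 0.003 m and horizontal distance between each of tall_a, tall_b, slim_a, slim_b, slim_c, cover and dock below 0.01 m and angle between the x axis of each of tall_a, tall_b, slim_a, slim_b, slim_c, cover and the x axis of dock, either way round below 0.1 rad and z of each of tall_a, tall_b, slim_a, slim_b, slim_c in the frame of charger above 0.04 m and z of each of slim_a, slim_b, slim_c, cover in the frame of tall_a above 0.02 m and z of each of slim_a, slim_b, slim_c, cover in the frame of tall_b above 0.02 m and z of cover in the frame of slim_a above 0.02 m and z of cover in the frame of slim_b above 0.02 m and z of cover in the frame of slim_c above 0.02 m); the robot touches nothing.
It fails at once if another thing on the bench is moved more than 6 cm (distance of any of multimeter, solder_tin, driver, tip_cleaner, clamp_meter, cutters from where it was at the start of the episode above 0.06 m).
Of tall_a, tall_b, slim_a, slim_b, slim_c only 3 to 5 are there at a start; the rules pass over those that are not, and their reading is None.
At some moment in a run one of tall_a, tall_b, slim_a, slim_b, slim_c, cover may be knocked a few centimetres aside while the robot is not near it.
Once in a run the grip may slacken for a moment while it holds something.
It also fails if it takes over 210 s, if anything falls off the work surface, if the arm or the gripper's body presses on something with over 40 N, if the wrist force passes 120 N, or if a joint passes its speed limit or range.

## Working session

There is one attempt and no reset: what is moved stays moved. The work goes in short steps, Python scripts to look and compute and a tool call to move; the robot and the scene stay as the last step left them, time stands still between calls to the robot, and variables do not carry over. Pictures are saved under pics/ and viewed, at most 14 in all, crops included, and the job is handed in when it is done.

Besides the shell and the picture viewer there is one more tool, called after "Request:" as name([rows], argument=value, ...), one row to a line, values as JSON. drive_tool: Moves the arm, as the interface text tells. Its arguments: {"type":"object","properties":{"rows":{"type":"array"}},"required":["rows"]}

```bash
mkdir -p pics; cat > h.py <<'E'
import numpy as np, cv2
from bench import ctrl
def snap(n,save=None):
    s=ctrl.snapshot(n)
    if save: cv2.imwrite('pics/'+save+'.png',s['img'])
    return s
def ray(s,uv,z):
    p=cv2.undistortPoints(np.array([[uv]],float),s['mtx'],np.array(s['dist_coeffs'],float))[0,0]
    d=s['T'][:3,:3]@np.array([p[0],p[1],1]); o=s['T'][:3,3]
    return o+d*(z-o[2])/d[2]
def proj(s,P):
    T=np.linalg.inv(s['T']); 
    return cv2.projectPoints(np.array(P,float).reshape(-1,1,3),cv2.Rodrigues(T[:3,:3])[0],T[:3,3],s['mtx'],np.array(s['dist_coeffs'],float))[0][:,0]
def st():
    o=ctrl.get_obs(); print({k:np.round(o[k],3).tolist() for k in ['time_s','q','eef_pos','orientation','force','grip_width','finger_force']})
E
python3 - <<'E'
from h import *
st()
for n in ['scene','side']:
    s=snap(n,n+'0'); print(n,np.round(s['T'],3).tolist(),np.round(s['mtx'],1).tolist(),s['dist_coeffs'])
    for k in ['dock','stand_back','gate_hinge','gate_push','charger','tall_a','slim_a','cover']:
        for d in ctrl.pinpoint(k,s): print(n,k,round(d['score'],2),np.round(d['position'],1))
E
```

```text
{'time_s': 0.0, 'q': [-1.223, 0.69, -0.195, 1.566, 0.157, 0.903, -0.215], 'eef_pos': [0.193, 0.594, 0.404], 'orientation': [-0.0, 0.156, 0.988, -0.001], 'force': [-0.43, -0.181, -1.24], 'grip_width': 0.085, 'finger_force': 0.0}
scene [[0.414, 0.763, -0.496, 1.096], [0.91, -0.35, 0.222, -0.25], [-0.004, -0.543, -0.84, 1.024], [0.0, 0.0, 0.0, 1.0]] [[366.3, 0.0, 264.2], [0.0, 366.3, 191.2], [0.0, 0.0, 1.0]] [0.01065773 0.         0.         0.         0.        ]
scene dock 0.83 [336.  150.3]
scene dock 0.52 [155.9 206.6]
scene stand_back 0.72 [377.2 120.3]
scene gate_hinge 0.78 [331.7 174.6]
scene gate_hinge 0.64 [157.7 206.6]
scene gate_push 0.93 [294.  165.1]
scene charger 0.96 [154.  208.8]
scene charger 0.51 [344.2 232. ]
scene charger 0.5 [241.9 190.5]
scene tall_a 0.95 [246.1 194.9]
scene slim_a 0.62 [216.3 245. ]
scene slim_a 0.57 [204.7 199.6]
scene cover 0.92 [267.  235.2]
scene cover 0.59 [375.1 202.2]
side [[-0.791, -0.481, 0.378, 0.055], [-0.611, 0.613, -0.501, 0.674], [0.009, -0.627, -0.779, 1.194], [0.0, 0.0, 0.0, 1.0]] [[422.6, 0.0, 250.5], [0.0, 422.6, 188.6], [0.0, 0.0, 1.0]] [-0.10334205  0.          0.          0.          0.        ]
side dock 0.98 [209.7 300.3]
side dock 0.71 [179.4 224. ]
side dock 0.23 [308.9 203.2]
side stand_back 0.93 [174.6 313.3]
side gate_hinge 0.77 [204.5 252.7]
side gate_push 0.79 [250.  239.4]
side tall_a 0.92 [280.2 221. ]
side slim_a 0.89 [263.3 174.4]
side slim_a 0.62 [305.7 204.4]
side slim_a 0.23 [218.  172.7]
side cover 0.78 [163.2 262.9]
side cover 0.68 [238.1 194. ]
```

```bash
python3 - <<'E'
import cv2
for n in ['scene','side']:
    i=cv2.imread(f'pics/{n}0.png'); c=i[90:330,70:470] if n=='scene' else i[100:384,90:420]
    cv2.imwrite(f'pics/{n}0b.png',cv2.resize(c,(800,480) if n=='scene' else (697,600),interpolation=cv2.INTER_CUBIC))
E
```

```text
(no output)
```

View pics/scene0b.png

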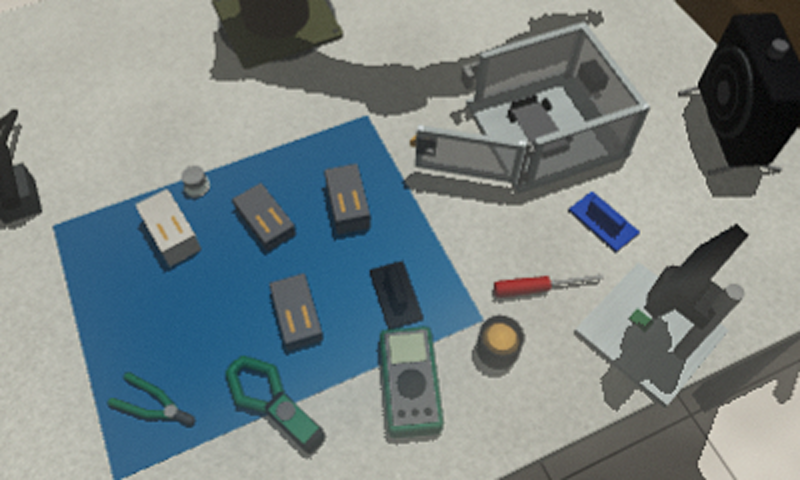

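View pics/side0b.png

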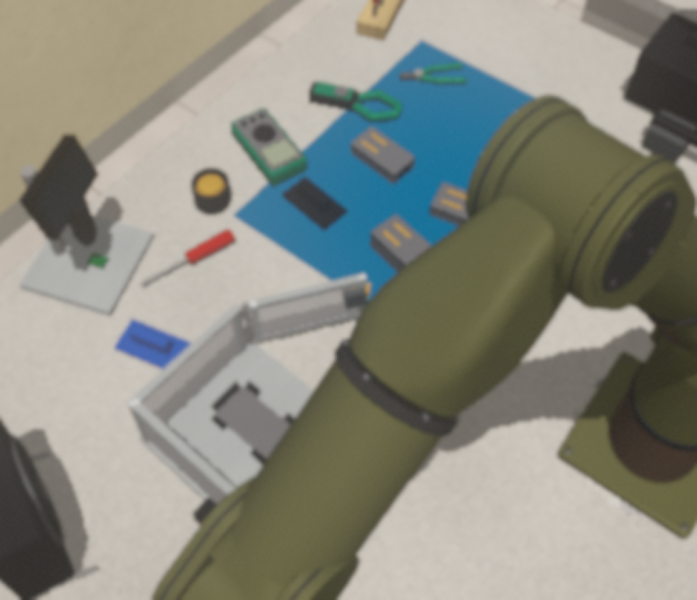

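The scene shows the white charger at (154,204). The three packs are at (202,197), (243,190) and (218,246), and the black cover is at (268,236). The look-alikes are the blue cover-shaped part at (371,200), the tin at (167,180) and the stand with its gate open at (305,165). Next I fit poses by silhouette.

```bash
cat >> h.py <<'E'
from scipy.optimize import least_squares, minimize
from scipy.spatial.transform import Rotation as Rn
def box(x,y,a,z0,h,L=.104,W=.056):
    c,s=np.cos(a),np.sin(a)
    return np.array([[x+c*u*L/2-s*v*W/2,y+s*u*L/2+c*v*W/2,z0+w*h] for u in(-1,1) for v in(-1,1) for w in(0,1)])
def fitbox(s,mask,h,z0=0,a0=None,L=.104,W=.056):
    # silhouette fit by IoU
    m=mask.astype(np.uint8); K=4
    ys,xs=np.nonzero(m); x1,x2,y1,y2=max(xs.min()-15,0),xs.max()+15,max(ys.min()-15,0),ys.max()+15
    M=cv2.resize(m[y1:y2,x1:x2]*255,None,fx=K,fy=K,interpolation=cv2.INTER_LINEAR)>127
    c0=ray(s,(xs.mean(),ys.mean()),z0+h*.6)
    def cost(p):
        q=proj(s,box(p[0],p[1],p[2],z0,h,L,W)); q=(q-[x1,y1]+.5)*K
        im=np.zeros(M.shape,np.uint8); cv2.fillConvexPoly(im,cv2.convexHull(np.round(q*16).astype(np.int32)),1,shift=4)
        im=im>0; return 1-(im&M).sum()/max((im|M).sum(),1)
    best=None
    for a in (np.arange(0,np.pi,np.pi/8) if a0 is None else [a0-.1,a0,a0+.1]):
        r=minimize(cost,[c0[0],c0[1],a],method='Nelder-Mead',options=dict(initial_simplex=[[c0[0],c0[1],a],[c0[0]+.015,c0[1],a],[c0[0],c0[1]+.015,a],[c0[0],c0[1],a+.25]],maxiter=120))
        if best is None or r.fun<best.fun: best=r
    return np.r_[best.x[:2],(best.x[2]+np.pi/2)%np.pi-np.pi/2,1-best.fun]
def cuts(s,names,thr=.3):
    out=[]
    for k in names:
        for d in ctrl.cut_out(k,s):
            if d['score']>thr: out.append((k,d))
    return out
E
python3 - <<'E'
from h import *
print(np.round(Rn.from_quat(np.roll(ctrl.get_obs()['orientation'],-1)).as_matrix(),3).tolist())
sc,sd=snap('scene'),snap('side')
obs=[(sc,(336,150.3),(0,0,0)),(sc,(377.2,120.3),(0,.116,.115)),(sc,(331.7,174.6),(.095,-.088,.058)),(sd,(209.7,300.3),(0,0,0)),(sd,(174.6,313.3),(0,.116,.115)),(sd,(204.5,252.7),(.095,-.088,.058))]
def P(p,l): c,s=np.cos(p[2]),np.sin(p[2]); return [p[0]+c*l[0]-s*l[1],p[1]+s*l[0]+c*l[1],.012+l[2]]
def f(p): return np.concatenate([proj(s,[P(p,l)])[0]-uv for s,uv,l in obs])
for a in (0,1.5,3,-1.5):
    r=least_squares(f,[.5,.3,a],loss='soft_l1'); print('dock',np.round(r.x,3),round(r.cost,1),np.round(r.fun,1))
for k,h in (('charger',.05),('tall_a',.044),('slim_a',.03),('cover',.008)):
    for kk,d in cuts(sc,[k]):
        if k=='cover': print(k,round(d['score'],2),np.round(d['rect']),fitbox(sc,d['region'],.008).round(3))
        else: print(k,round(d['score'],2),np.round(d['rect']),[fitbox(sc,d['region'],hh).round(3).tolist() for hh in (.03,.044,.05)])
E
```

```text
[[-0.951, 0.309, 0.0], [0.309, 0.951, 0.0], [-0.0, 0.0, -1.0]]
dock [ 0.463  0.327 -0.047] 9.8 [ 4.1  2.6 -0.2  0.5  1.2 -3.6 -0.3 -0.1  1.6 -0.3  1.   0.2]
dock [ 0.463  0.327 -0.047] 9.8 [ 4.1  2.6 -0.2  0.5  1.2 -3.6 -0.3 -0.1  1.6 -0.3  1.   0.2]
dock [0.462 0.328 2.958] 363.9 [  4.1   2.3 -65.1  16.6  25.1 -57.3  -0.1   0.3  63.9 -54.4   0.1  83.7]
dock [ 0.463  0.327 -0.047] 9.8 [ 4.1  2.6 -0.2  0.5  1.2 -3.6 -0.3 -0.1  1.6 -0.3  1.   0.2]
charger 0.9 [153. 205.  37.  38.] [[0.395, -0.324, 0.152, 0.91], [0.4, -0.324, 0.149, 0.941], [0.401, -0.323, 0.141, 0.911]]
tall_a 0.84 [244. 190.  20.  35.] [[0.464, -0.042, -0.221, 0.94], [0.467, -0.043, -0.229, 0.933], [0.467, -0.044, -0.231, 0.903]]
slim_a 0.59 [216. 246.  25.  44.] [[0.616, -0.189, -0.117, 0.922], [0.615, -0.189, -0.114, 0.865], [0.615, -0.19, -0.117, 0.841]]
cover 0.62 [372. 202.  32.  26.] [0.669 0.322 0.25  0.927]
cover 0.56 [269. 239.  29.  32.] [ 0.651 -0.04  -0.111  0.945]
```

Request:
drive_tool([
  [-1,-32,-22.5,0,0],
  [-1,-32,-22.5,0,0],
  [-1,-32,-22.5,0,0],
  [-1,-32,-22.5,0,0],
  [-1,-32,-22.5,0,0],
  [-1,-32,-22.5,0,0],
  [-1,-32,-22.5,0,0],
  [-1,-32,-22.5,0,0],
  [-1,-32,-22.5,0,0],
  [-1,-32,-22.5,0,0],
  [-1,-32,-22.5,0,0],
])

```text
time_s: 2.12
eef_pos: [0.4523, 0.2488, 0.4049]
orientation: [0.0, 0.156, 0.988, 0.0]
force: [1.2, 0.2, 0.8]
grip_width: 0.0855
finger_force: 0.0
```

Request:
drive_tool([
  [-1,-11.4,-35,-4,0],
  [-1,-11.4,-35,-4,0],
  [-1,-11.4,-35,-4,0],
  [-1,-11.4,-35,-4,0],
  [-1,-11.4,-35,-4,0],
  [-1,-11.4,-35,-4,0],
  [-1,-11.4,-35,-4,0],
  [-1,-11.4,-35,-4,0],
  [-1,-11.4,-35,-4,0],
  [-1,-11.4,-35,-4,0],
])

```text
time_s: 2.95
eef_pos: [0.4514, -0.1195, 0.4451]
orientation: [0.0, 0.156, 0.988, 0.0]
force: [1.0, -0.7, -0.4]
grip_width: 0.0855
finger_force: 0.0
```

Request:
drive_tool([
  [-1,0,0,0,-0.115],
  [-1,0,0,0,-0.115],
  [-1,0,0,0,-0.115],
  [-1,0,0,0,-0.115],
  [-1,0,0,0,0],
])

```text
time_s: 3.37
eef_pos: [0.4517, -0.1179, 0.4447]
orientation: [0.0, -0.074, 0.997, 0.0]
force: [-0.5, 0.0, 0.5]
grip_width: 0.0857
finger_force: 0.0
```

```bash
cat >> h.py <<'E'
def go(x,y,z=None,a=None):
    "delta in tool frame to bring TCP to x,y,z; a = wanted object long-axis yaw (tool x line parallel)"
    o=ctrl.get_obs(); R=Rn.from_quat(np.roll(o['orientation'],-1)).as_matrix(); p=o['eef_pos']
    t=0
    if a is not None:
        cur=np.arctan2(R[1,0],R[0,0]); t=-((a-cur+np.pi/2)%np.pi-np.pi/2)
    d=R.T@(np.array([x,y,p[2] if z is None else z])-p)*1000
    Rz=R@Rn.from_euler('z',t).as_matrix(); d2=Rz.T@(np.array([x,y,p[2] if z is None else z])-p)*1000
    print('go: shift now',d.round(1),'turn',round(t,3),'shift after turn',d2.round(1),'at',p.round(4),'tilt',R[:2,2].round(3),'q7',round(o['q'][6],2))
E
python3 - <<'E'
from h import *
st()
s=snap('wrist','w1'); p=ctrl.get_obs(); print(np.round(s['T'],3).tolist(),s['mtx'].round(1).tolist(),s['dist_coeffs'])
for k in ('charger','tall_a','slim_a','cover'):
    for kk,d in cuts(s,[k]):
        print(k,round(d['score'],2),np.round(d['rect']),[fitbox(s,d['region'],hh).round(3).tolist() for hh in ((.03,.044,.05) if k!='cover' else (.008,))])
go(.4,-.324,None,.15)
E
```

```text
{'time_s': 3.367, 'q': [0.448, 0.449, -0.431, 1.964, 0.26, 0.781, 1.589], 'eef_pos': [0.452, -0.118, 0.445], 'orientation': [0.0, -0.074, 0.997, 0.0], 'force': [-0.458, 0.02, 0.495], 'grip_width': 0.086, 'finger_force': 0.0}
[[-0.147, 0.943, 0.298, 0.375], [0.989, 0.141, 0.044, -0.129], [-0.001, 0.301, -0.953, 0.414], [0.0, 0.0, 0.0, 1.0]] [[269.9, 0.0, 250.2], [0.0, 269.9, 190.1], [0.0, 0.0, 1.0]] [0.00271266 0.         0.         0.         0.        ]
charger 0.61 [106.  97.  68.  90.] [[0.396, -0.333, 0.152, 0.833], [0.398, -0.325, 0.15, 0.951], [0.398, -0.323, 0.155, 0.973]]
tall_a 0.78 [303. 177.  66.  79.] [[0.467, -0.039, -0.205, 0.951], [0.465, -0.042, -0.2, 0.945], [0.464, -0.044, -0.2, 0.904]]
slim_a 0.89 [211. 141.  43.  76.] [[0.436, -0.176, 0.207, 0.97], [0.435, -0.174, 0.195, 0.897], [0.435, -0.173, 0.186, 0.867]]
slim_a 0.67 [194. 249.  46.  71.] [[0.616, -0.188, -0.097, 0.955], [0.616, -0.187, -0.11, 0.87], [0.614, -0.186, -0.12, 0.831]]
slim_a 0.64 [446. 230. 124. 117.] [[0.497, 0.179, 1.108, 0.454], [0.498, 0.178, 1.105, 0.473], [0.498, 0.177, 1.104, 0.479]]
cover 0.77 [473. 306.  36.  46.] [[0.649, 0.339, 0.985, 0.594]]
cover 0.6 [278. 271.  47.  56.] [[0.648, -0.039, -0.124, 0.936]]
go: shift now [  80.9 -196.8    0. ] turn -0.006 shift after turn [  82.  -196.4    0. ] at [ 0.4518 -0.1176  0.4447] tilt [ 0. -0.] q7 1.58
```

View pics/w1.png

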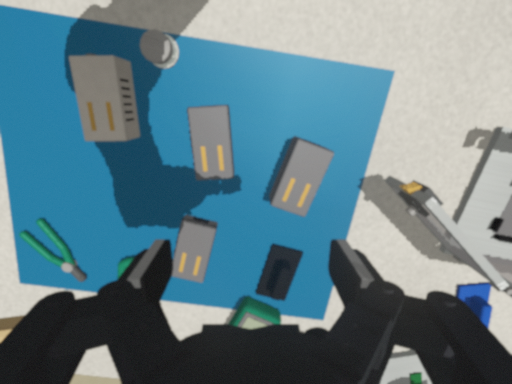

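Wrist view: charger with vents at (105,98), slim packs at (211,141) and (194,249), the probable tall pack at (303,177), and the black cover at (278,271). Next I go above the charger.

Request:
drive_tool([
  [-1,16.2,-39.2,0,0],
  [-1,16.2,-39.2,0,0],
  [-1,16.2,-39.2,0,0],
  [-1,16.2,-39.2,0,0],
  [-1,16.2,-39.2,0,0],
  [-1,0,0,33,0],
  [-1,0,0,33,0],
  [-1,0,0,33,0],
  [-1,0,0,0,0],
])

```text
time_s: 4.37
eef_pos: [0.3991, -0.319, 0.3409]
orientation: [-0.004, -0.072, 0.997, 0.003]
force: [-0.1, 0.4, -0.2]
grip_width: 0.0851
finger_force: 0.0
```

```bash
python3 - <<'E'
from h import *
s=snap('wrist','w2')
for k in ('charger','solder_tin'):
    for kk,d in cuts(s,[k]):
        print(k,round(d['score'],2),np.round(d['rect']),fitbox(s,d['region'],.05).round(4).tolist() if k=='charger' else ray(s,d['rect'][:2],.02).round(3))
go(.398,-.323,.185,.154)
E
```

```text
charger 0.84 [247. 181.  57. 108.] [0.3979, -0.3222, 0.1552, 0.965]
solder_tin 0.65 [317. 118.  46.  43.] [ 0.322 -0.257  0.02 ]
go: shift now [  4.4  -2.6 161.8] turn -0.008 shift after turn [  4.5  -2.6 161.8] at [ 0.4018 -0.3196  0.3468] tilt [ 0.001 -0.001] q7 1.92
```

View pics/w2.png

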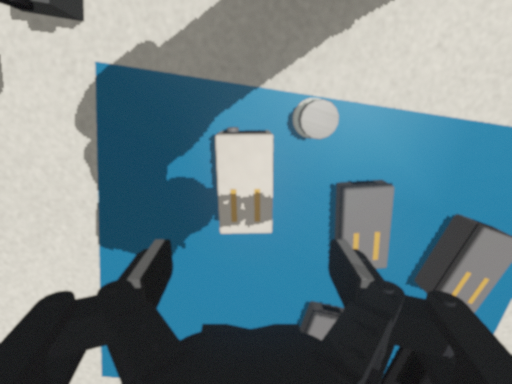

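White charger confirmed at (245,182), with the tin at (317,118) clear of the fingers. Descending.

Request:
drive_tool([
  [-1,4.4,-2.6,20,-0.008],
  [-1,0,0,35,0],
  [-1,0,0,35,0],
  [-1,0,0,35,0],
  [-1,0,0,25,0],
  [-1,0,0,12,0],
  [-1,0,0,0,0],
])

```text
time_s: 5.1
eef_pos: [0.3982, -0.3228, 0.1832]
orientation: [0.0, -0.077, 0.997, -0.0]
force: [0.6, 0.3, 0.6]
grip_width: 0.0849
finger_force: 0.0
```

```bash
python3 - <<'E'
from h import *
st(); go(.398,-.323,.185,.154)
E
```

```text
{'time_s': 5.1, 'q': [0.669, 0.93, -0.129, 2.036, 0.528, 0.206, 1.799], 'eef_pos': [0.398, -0.323, 0.183], 'orientation': [0.0, -0.077, 0.997, -0.0], 'force': [0.6, 0.279, 0.576], 'grip_width': 0.085, 'finger_force': 0.0}
go: shift now [ 0.2 -0.1 -1.8] turn 0.001 shift after turn [ 0.2 -0.1 -1.8] at [ 0.3982 -0.3228  0.1832] tilt [ 0. -0.] q7 1.8
```

Request:
drive_tool([
  [1,0,0,0,0],
  [1,0,0,0,0],
  [1,0,0,0,0],
  [1,0,0,0,0],
  [1,0,0,0,0],
  [1,0,0,0,0],
  [1,0,0,-20,0],
  [1,0,0,-35,0],
  [1,0,0,-35,0],
  [1,0,0,-35,0],
  [1,0,0,-35,0],
  [1,0,0,-35,0],
])

```text
time_s: 6.1
eef_pos: [0.396, -0.3227, 0.3813]
orientation: [-0.0, -0.077, 0.997, -0.0]
force: [0.2, -1.3, -6.2]
grip_width: 0.0557
finger_force: 66.9
```

```bash
python3 - <<'E'
from h import *
st(); go(.463,.327,.39,-.047)
E
```

```text
{'time_s': 6.1, 'q': [0.845, 0.595, -0.401, 1.926, 0.352, 0.689, 1.957], 'eef_pos': [0.396, -0.323, 0.381], 'orientation': [-0.0, -0.077, 0.997, -0.0], 'force': [0.232, -1.293, -6.219], 'grip_width': 0.056, 'finger_force': 66.88}
go: shift now [-165.8  631.7   -8.9] turn 0.201 shift after turn [-36.4 652.1  -8.9] at [ 0.396  -0.3227  0.3813] tilt [-0. -0.] q7 1.96
```

Request:
drive_tool([
  [1,0,0,-10,0.1],
  [1,0,0,0,0.1],
  [1,-2,36,0,0],
  [1,-2,36,0,0],
  [1,-2,36,0,0],
  [1,-2,36,0,0],
  [1,-2,36,0,0],
  [1,-2,36,0,0],
  [1,-2,36,0,0],
])

```text
time_s: 6.85
eef_pos: [0.4217, -0.0704, 0.3895]
orientation: [0.0, 0.023, 1.0, -0.0]
force: [0.5, 0.0, -5.7]
grip_width: 0.0552
finger_force: 67.3
```

Request:
drive_tool([
  [1,-2,36,0,0],
  [1,-2,36,0,0],
  [1,-2,36,0,0],
  [1,-2,36,0,0],
  [1,-2,36,0,0],
  [1,-2,36,0,0],
  [1,-2,36,0,0],
  [1,0,0,0,0],
])

```text
time_s: 7.52
eef_pos: [0.4477, 0.1883, 0.3904]
orientation: [0.002, 0.017, 1.0, 0.005]
force: [0.3, 2.4, -5.4]
grip_width: 0.0555
finger_force: 67.7
```

```bash
python3 - <<'E'
from h import *
st(); go(.463,.327,.39,-.047)
for n in('wrist','side','scene'):
    s=snap(n,n+'3'); 
    for k in ['dock','stand_back','gate_hinge','gate_push']:
        for d in ctrl.pinpoint(k,s): print(n,k,round(d['score'],2),np.round(d['position'],1),ray(s,d['position'],dict(dock=.012,stand_back=.127,gate_hinge=.07,gate_push=.08)[k]).round(3))
    if n=='wrist': print(np.round(s['T'],4).tolist())
E
```

```text
{'time_s': 7.517, 'q': [-0.314, 0.538, -0.271, 1.993, 0.224, 0.629, 0.807], 'eef_pos': [0.448, 0.188, 0.39], 'orientation': [0.002, 0.017, 1.0, 0.005], 'force': [0.254, 2.415, -5.4], 'grip_width': 0.056, 'finger_force': 67.744}
go: shift now [-10.5 139.1   1.9] turn 0.013 shift after turn [ -8.7 139.2   1.9] at [0.4477 0.1883 0.3904] tilt [0.005 0.011] q7 0.81
wrist dock 0.62 [351.2 170.5] [0.46  0.326 0.012]
wrist stand_back 0.63 [192.5 205.8] [0.458 0.138 0.127]
wrist gate_push 0.56 [190.7 206.2] [0.477 0.125 0.08 ]
[[0.0349, 0.9515, 0.3057, 0.3705], [0.9993, -0.0363, -0.0011, 0.1918], [0.01, 0.3056, -0.9521, 0.3596], [0.0, 0.0, 0.0, 1.0]]
side dock 0.86 [208.4 300.9] [0.464 0.331 0.012]
side stand_back 0.75 [176.9 311. ] [0.471 0.438 0.127]
side gate_hinge 0.6 [205.4 252.7] [0.555 0.235 0.07 ]
side gate_push 0.75 [247.3 241. ] [0.476 0.128 0.08 ]
scene dock 0.97 [337.3 153.8] [0.463 0.316 0.012]
scene dock 0.34 [204.2 196.2] [ 0.434 -0.168  0.012]
scene stand_back 0.64 [376.  122.6] [0.474 0.436 0.127]
scene gate_hinge 0.93 [333.4 173.1] [0.562 0.232 0.07 ]
scene gate_push 0.58 [294.1 164.4] [0.485 0.13  0.08 ]
```

View pics/wrist3.png

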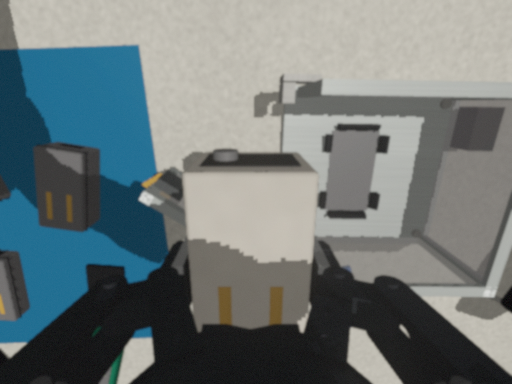

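Wrist view: the pocket lips frame the floor at (352,170), with end lips at (357,128) and (346,214). Next I fit the lips precisely.

```bash
cat >> h.py <<'E'
LIPS=[(s*.0585,0,.008,.05) for s in(-1,1)]+[(s*.038,t*.0345,.022,.008) for s in(-1,1) for t in(-1,1)]
def fitdock(s,p0=(.463,.327,-.047),thr=45):
    c,K=proj(s,[[p0[0],p0[1],.015]])[0],4; r=70
    x1,y1=int(max(c[0]-r,0)),int(max(c[1]-r,0)); g=cv2.cvtColor(s['img'],cv2.COLOR_BGR2GRAY)[y1:y1+2*r,x1:x1+2*r]
    g=cv2.resize(g,None,fx=K,fy=K,interpolation=cv2.INTER_LINEAR)
    def ren(p,grow=0):
        im=np.zeros(g.shape,np.uint8); C,S=np.cos(p[2]),np.sin(p[2])
        for u,v,L,W in LIPS:
            B=box(p[0]+C*u-S*v,p[1]+S*u+C*v,p[2],.012,.012,L,W)
            q=(proj(s,B)-[x1,y1]+.5)*K; cv2.fillConvexPoly(im,cv2.convexHull(np.round(q*16).astype(np.int32)),1,shift=4)
        return im>0
    roi=cv2.dilate(ren(p0).astype(np.uint8),np.ones((40,40)))>0
    D=(g<thr)&roi
    def cost(p):
        im=ren(p); return 1-(im&D).sum()/max((im|D).sum(),1)
    p0=np.array(p0); r=min((minimize(cost,p0+e,method='Nelder-Mead',options=dict(initial_simplex=p0+np.array(e)+np.vstack([np.zeros(3),np.diag([.006,.006,.06])]))) for e in ((0,0,0),(.003,-.004,.02),(-.003,.004,-.02))),key=lambda r:r.fun)
    return np.r_[r.x,1-r.fun]
E
python3 - <<'E'
from h import *
s=snap('wrist'); g=cv2.cvtColor(s['img'],cv2.COLOR_BGR2GRAY); print(g[170,320:395:4],g[120:225:4,350])
for t in (30,45,60,75): print(t,fitdock(s,thr=t).round(4))
sd=snap('side')
for t in (30,45,60,75): print('side',t,fitdock(sd,thr=t).round(4))
d=fitdock(s,thr=45); go(d[0],d[1],.39,d[2])
for kk,d in cuts(s,['charger']): print(d['score'].__round__(2),fitbox(s,d['region'],.05,z0=ctrl.get_obs()['eef_pos'][2]-.185).round(4))
E
```

```text
[181 181 180 180 180 125 124 125 123 122 122 122 121 123 122 122 144 181
 181] [187  75  47 122 128 129 127 127 125 126 124 122 124 123 123 122 121 121
 120 120 120 120 119  50  50 165 177]
30 [ 0.463  0.327 -0.047  0.   ]
45 [ 0.4597  0.3233 -0.1217  0.106 ]
60 [ 0.4609  0.3234 -0.0861  0.505 ]
75 [ 0.4621  0.3233 -0.0465  0.6569]
side 30 [ 0.463  0.327 -0.047  0.   ]
side 45 [ 0.463  0.327 -0.047  0.   ]
side 60 [ 0.463  0.327 -0.047  0.   ]
side 75 [ 0.4624  0.3251 -0.0398  0.003 ]
go: shift now [ -4.9 144.4  -1.3] turn 0.076 shift after turn [  6.  144.4  -1.3] at [0.4481 0.1792 0.3887] tilt [-0.  0.] q7 0.81
0.96 [ 0.449   0.1794 -0.0464  0.8731]
0.67 [ 0.3806  0.1936 -0.616   0.4156]
```

```bash
python3 - <<'E'
from h import *
s=snap('wrist'); sd=snap('side')
for t in (80,90,100): print(t,fitdock(s,thr=t).round(4),'side',fitdock(sd,thr=t).round(4))
go(.4621,.3235,.39,-.046)
E
```

```text
80 [ 0.4617  0.3232 -0.0466  0.6999] side [0.4614 0.3256 0.0014 0.0608]
90 [ 0.4613  0.3233 -0.0531  0.7733] side [ 0.4589  0.3227 -0.0462  0.2139]
100 [ 0.4609  0.3234 -0.0512  0.8373] side [ 0.4607  0.3249 -0.0407  0.3473]
go: shift now [ -7.4 144.7  -1.3] turn 0.0 shift after turn [ -7.3 144.7  -1.3] at [0.4481 0.1793 0.3887] tilt [-0.  0.] q7 0.81
```

Request:
drive_tool([
  [1,-1.5,36.2,0,0.004],
  [1,-1.5,36.2,0,0],
  [1,-1.5,36.2,0,0],
  [1,-1.3,36,0,0],
  [1,0,0,0,0],
  [1,0,0,0,0],
])

```text
time_s: 9.02
eef_pos: [0.46, 0.3265, 0.3885]
orientation: [-0.0, 0.022, 1.0, 0.001]
force: [0.1, -1.4, -5.5]
grip_width: 0.0554
finger_force: 68.1
```

```bash
python3 - <<'E'
from h import *
go(.4605,.3235,.22,-.05)
s=snap('wrist')
for t in (90,100): print(t,fitdock(s,thr=t).round(4))
for kk,d in cuts(s,['charger']): print(d['score'].__round__(2),fitbox(s,d['region'],.05,z0=ctrl.get_obs()['eef_pos'][2]-.185).round(4))
E
```

```text
go: shift now [ -0.7  -3.4 168.5] turn 0.005 shift after turn [ -0.7  -3.4 168.5] at [0.46   0.3265 0.3885] tilt [-0.     0.002] q7 0.63
90 [ 0.462   0.3253 -0.0232  0.3914]
100 [ 0.4619  0.3244 -0.0425  0.4054]
0.92 [ 0.4614  0.3272 -0.046   0.8712]
```

Request:
drive_tool([
  [1,0,-3.4,20,0.005],
  [1,0,0,35,0],
  [1,0,0,35,0],
  [1,0,0,35,0],
  [1,0,0,30,0],
  [1,0,0,15,0],
  [1,0,0,5,0],
  [1,0,0,0,0],
])

```text
time_s: 9.78
eef_pos: [0.4609, 0.3186, 0.2127]
orientation: [-0.001, 0.028, 1.0, -0.001]
force: [-0.5, -0.9, -5.1]
grip_width: 0.0553
finger_force: 67.8
```

```bash
python3 - <<'E'
from h import *
st();go(.46,.3233,.1955,-.05)
s=snap('wrist','w5')
for kk,d in cuts(s,['charger']): print(d['score'].__round__(2),fitbox(s,d['region'],.05,z0=ctrl.get_obs()['eef_pos'][2]-.185).round(4))
s=snap('side','s5'); c=s['img'][200:384,100:340]; cv2.imwrite('pics/s5c.png',cv2.resize(c,None,fx=3,fy=3))
E
```

```text
{'time_s': 9.783, 'q': [-0.607, 0.9, -0.137, 1.889, 0.3, 0.374, 0.542], 'eef_pos': [0.461, 0.319, 0.213], 'orientation': [-0.001, 0.028, 1.0, -0.001], 'force': [-0.464, -0.934, -5.14], 'grip_width': 0.055, 'finger_force': 67.827}
go: shift now [ 1.2  4.6 17.2] turn -0.006 shift after turn [ 1.1  4.6 17.2] at [0.4609 0.3186 0.2127] tilt [-0.002 -0.002] q7 0.54
```

View pics/w5.png

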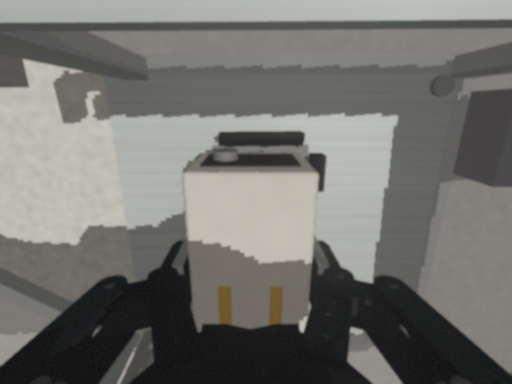

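Just above the pocket, the right-hand lip shows at (317,172) and the left lip is hidden. The charger is about 4 mm too far in -y, so I let it settle and correct.

Request:
drive_tool([
  [1,0,0,0,0],
  [1,0,0,0,0],
  [1,0,0,0,0],
])

```text
time_s: 10.18
eef_pos: [0.4611, 0.3202, 0.2147]
orientation: [0.001, 0.027, 1.0, 0.001]
force: [-0.2, 0.5, -6.1]
grip_width: 0.055
finger_force: 67.9
```

```bash
python3 - <<'E'
from h import *
go(.46,.3233,.1955,-.05)
s=snap('wrist','w6')
g=s['img'][120:330,150:350]
cv2.imwrite('pics/w6.png',cv2.resize(g,None,fx=2.8,fy=2.8))
# expected pixels of lip geometry for dock guess
for dk in [(.4613,.3237,-.05)]:
    C,S=np.cos(dk[2]),np.sin(dk[2])
    for l in ((-.0545,-.025),(-.0545,.025),(-.0625,-.025),(-.0625,.025),(-.049,-.0385),(-.049,.0385)): print(l,proj(s,[[dk[0]+C*l[0]-S*l[1],dk[1]+S*l[0]+C*l[1],.024]])[0].round(1))
E
```

```text
go: shift now [ 1.3  3.1 19.2] turn -0.005 shift after turn [ 1.2  3.1 19.2] at [0.4611 0.3202 0.2147] tilt [0.001 0.001] q7 0.54
(-0.0545, -0.025) [212.6 145.3]
(-0.0545, 0.025) [297.2 144.9]
(-0.0625, -0.025) [212.  131.6]
(-0.0625, 0.025) [297.9 131.1]
(-0.049, -0.0385) [190.5 154.7]
(-0.049, 0.0385) [319.4 154. ]
```

View pics/w6.png

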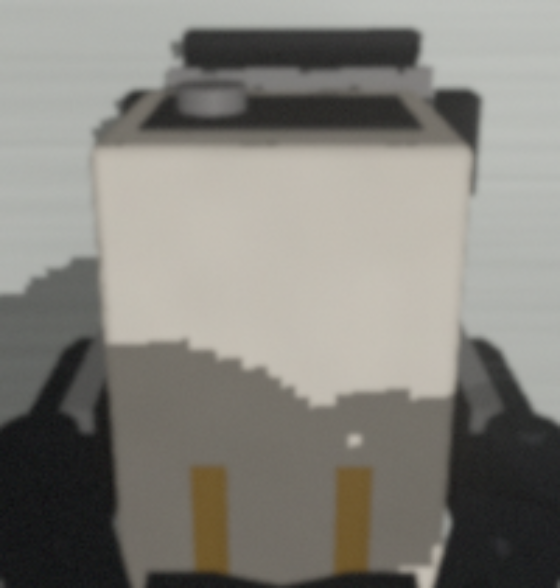

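Request:
drive_tool([
  [1,1,4.2,0,-0.003],
  [1,0,0,0,0],
  [1,0,0,0,0],
  [1,0,0,0,0],
])

```text
time_s: 10.57
eef_pos: [0.4599, 0.3244, 0.2136]
orientation: [-0.0, 0.026, 1.0, 0.0]
force: [0.1, -0.8, -6.0]
grip_width: 0.0551
finger_force: 67.9
```

```bash
python3 - <<'E'
from h import *
go(.46,.3244,.1955,-.05)
s=snap('wrist','w7'); g=cv2.cvtColor(s['img'],cv2.COLOR_BGR2GRAY)
print('lip row 137',g[137,200:312:2].tolist()); print('charger row 185',g[185,170:332:2].tolist()); 
p=ctrl.get_obs()['eef_pos']; b=box(p[0]+.0012,p[1]+.0005,-.05,p[2]-.1832,.05)
print('box',proj(s,b).round(0).tolist()); print('col 240',g[125:185,262].tolist())
E
```

```text
go: shift now [-0.1 -0.  18.1] turn -0.001 shift after turn [-0.1 -0.  18.1] at [0.4599 0.3244 0.2136] tilt [-0.  0.] q7 0.54
lip row 137 [179, 180, 171, 151, 113, 55, 49, 52, 51, 48, 51, 52, 52, 51, 53, 51, 51, 51, 51, 51, 52, 54, 53, 55, 55, 55, 55, 54, 57, 56, 56, 55, 55, 57, 57, 58, 58, 57, 60, 58, 57, 57, 57, 60, 57, 57, 69, 147, 187, 188, 188, 188, 188, 188, 188, 189]
charger row 185 [175, 176, 176, 176, 175, 175, 167, 169, 186, 190, 190, 190, 189, 190, 189, 189, 189, 189, 189, 189, 188, 190, 190, 189, 189, 189, 189, 189, 188, 189, 188, 190, 189, 189, 189, 189, 189, 189, 188, 189, 188, 189, 189, 190, 190, 191, 191, 191, 190, 189, 188, 189, 189, 188, 188, 188, 188, 188, 188, 188, 189, 189, 188, 189, 189, 190, 189, 189, 190, 189, 189, 189, 187, 181, 172, 183, 185, 184, 184, 184, 184]
box [[201.0, 154.0], [179.0, 176.0], [299.0, 154.0], [321.0, 176.0], [210.0, 305.0], [196.0, 374.0], [291.0, 305.0], [306.0, 374.0]]
col 240 [187, 187, 187, 185, 186, 184, 178, 153, 107, 66, 55, 57, 55, 54, 52, 48, 46, 44, 47, 43, 43, 49, 73, 101, 119, 122, 114, 104, 89, 66, 49, 44, 42, 44, 42, 44, 41, 45, 42, 51, 65, 84, 104, 113, 116, 120, 136, 155, 171, 178, 183, 186, 190, 189, 191, 191, 190, 190, 191, 191]
```

Request:
drive_tool([
  [1,0,0,6,0],
  [1,0,0,5,0],
  [1,0,0,4,0],
  [1,0,0,2.5,0],
  [1,0,0,0,0],
  [1,0,0,0,0],
])

```text
time_s: 11.12
eef_pos: [0.4597, 0.3241, 0.1979]
orientation: [0.0, 0.026, 1.0, -0.0]
force: [-3.6, -1.6, 15.2]
grip_width: 0.0548
finger_force: 70.6
```

```bash
python3 - <<'E'
from h import *
st()
s=snap('wrist','w8'); g=cv2.cvtColor(s['img'],cv2.COLOR_BGR2GRAY)
print('col 262',g[95:185,262].tolist())
cv2.imwrite('pics/w8c.png',cv2.resize(s['img'][100:250,150:350],None,fx=3,fy=3))
E
```

```text
{'time_s': 11.117, 'q': [-0.622, 0.927, -0.127, 1.886, 0.305, 0.347, 0.533], 'eef_pos': [0.46, 0.324, 0.198], 'orientation': [0.0, 0.026, 1.0, -0.0], 'force': [-3.601, -1.627, 15.195], 'grip_width': 0.055, 'finger_force': 70.596}
col 262 [105, 103, 105, 105, 105, 106, 105, 105, 104, 105, 105, 103, 103, 102, 103, 103, 101, 102, 101, 101, 104, 123, 152, 171, 179, 180, 183, 183, 184, 185, 186, 186, 186, 185, 185, 184, 183, 183, 182, 176, 151, 106, 60, 52, 56, 55, 51, 51, 47, 49, 45, 44, 40, 45, 44, 48, 64, 75, 76, 59, 47, 42, 42, 41, 43, 44, 40, 43, 47, 52, 63, 86, 101, 112, 115, 119, 137, 156, 171, 178, 184, 186, 190, 189, 190, 190, 190, 189, 189, 190]
```

View pics/w8c.png

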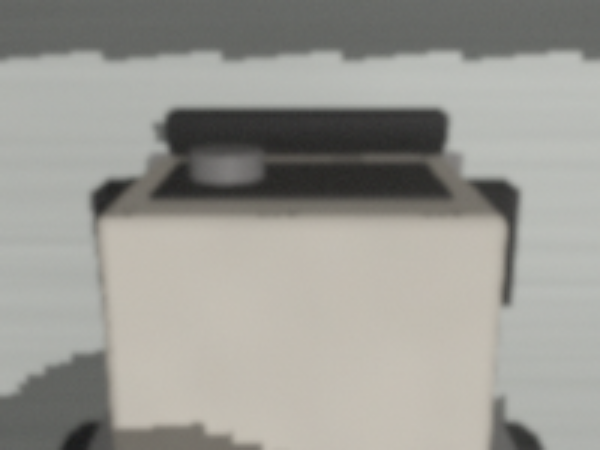

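Request:
drive_tool([
  [1,1,0,0,0],
  [1,0,0,1,0],
  [1,0,0,0,0],
  [1,0,0,0,0],
])

```text
time_s: 11.5
eef_pos: [0.4594, 0.3241, 0.1978]
orientation: [0.001, 0.026, 1.0, -0.0]
force: [-2.3, -3.0, 22.9]
grip_width: 0.0551
finger_force: 71.5
```

Request:
drive_tool([
  [1,0,0,-1.5,0],
  [-1,0,0,0,0],
  [-1,0,0,0,0],
  [-1,0,0,0,0],
  [-1,0,0,0,0],
  [-1,0,0,0,0],
])

```text
time_s: 12.0
eef_pos: [0.459, 0.3244, 0.1964]
orientation: [-0.0, 0.026, 1.0, 0.0]
force: [-0.1, -0.1, 0.0]
grip_width: 0.085
finger_force: 0.0
```

Request:
drive_tool([
  [-1,0,0,-30,0],
  [-1,0,0,-35,0],
  [-1,0,0,-35,0],
  [-1,0,0,-35,0],
  [-1,0,0,-30,0],
  [-1,0,-20,0,0],
  [-1,0,-35,0,0],
  [-1,0,-35,0,0],
  [-1,0,0,0,0],
  [-1,0,0,0,0],
])

```text
time_s: 12.83
eef_pos: [0.4546, 0.232, 0.3616]
orientation: [-0.0, 0.028, 1.0, -0.001]
force: [0.3, 0.9, -0.3]
grip_width: 0.0854
finger_force: 0.0
```

```bash
python3 - <<'E'
from h import *
st()
for n in('wrist','side','scene'):
    s=snap(n,n+'9')
    if n=='wrist': print('dock',[fitdock(s,(.4613,.3245,-.05),t).round(4).tolist() for t in(90,100)])
    for kk,d in cuts(s,['charger']):
        for z in(.012,.015): print(n,z,round(d['score'],2),np.round(d['rect']),fitbox(s,d['region'],.05,z).round(4))
s=cv2.imread('pics/wrist9.png'); cv2.imwrite('pics/wrist9c.png',cv2.resize(s[80:280,212:512],None,fx=2.5,fy=2.5))
E
```

```text
{'time_s': 12.833, 'q': [-0.41, 0.61, -0.242, 1.952, 0.245, 0.609, 0.702], 'eef_pos': [0.455, 0.232, 0.362], 'orientation': [-0.0, 0.028, 1.0, -0.001], 'force': [0.339, 0.866, -0.332], 'grip_width': 0.085, 'finger_force': 0.0}
dock [[0.4629, 0.3246, -0.0578, 0.3691], [0.4628, 0.3239, -0.0545, 0.3616]]
wrist 0.012 0.58 [337. 177.  67. 106.] [ 0.459   0.324  -0.0534  0.9659]
wrist 0.015 0.58 [337. 177.  67. 106.] [ 0.4576  0.323  -0.0536  0.9505]
side 0.012 0.85 [213. 298.  38.  41.] [ 0.4612  0.323  -0.0755  0.9581]
side 0.015 0.85 [213. 298.  38.  41.] [ 0.46    0.3239 -0.0749  0.9592]
side 0.012 0.34 [208. 291. 116. 128.] [0.4146 0.4114 0.2933 0.1591]
side 0.015 0.34 [208. 291. 116. 128.] [0.4132 0.4063 0.3381 0.1601]
scene 0.012 0.73 [340. 148.  34.  25.] [ 0.4538  0.3222 -0.0071  0.7884]
scene 0.015 0.73 [340. 148.  34.  25.] [ 0.4553  0.3205 -0.0151  0.7863]
```

View pics/wrist9c.png

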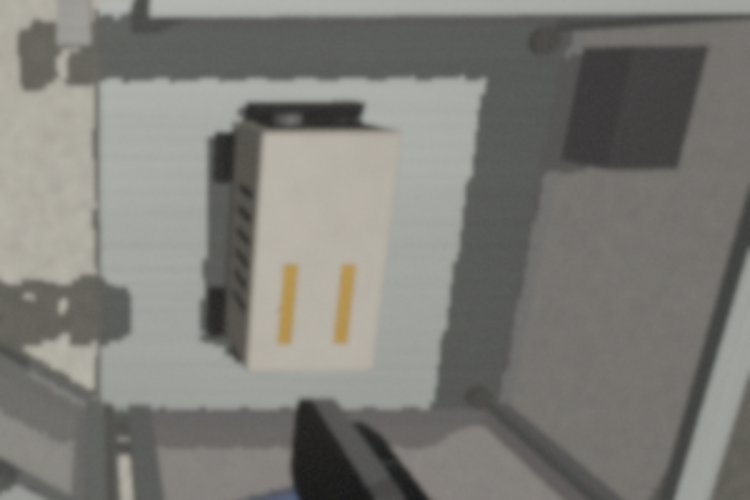

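Charger seated in the pocket, white top at crop (320,250), with the lips visible round it. Next is the tall pack.

```bash
python3 - <<'E'
from h import *
go(.466,-.041,.34,-.2)
E
```

```text
go: shift now [ -25.5 -275.7   21.3] turn 0.15 shift after turn [ -66.5 -268.8   21.3] at [0.4542 0.2356 0.3616] tilt [0.    0.001] q7 0.7
```

Request:
drive_tool([
  [-1,-3.5,-38,0,0],
  [-1,-3.5,-38,0,0],
  [-1,-3.5,-38,0,0],
  [-1,-3.5,-38,0,0],
  [-1,-3.5,-38,0,0],
  [-1,-3.5,-38,0,0],
  [-1,-3.5,-38,10,0],
  [-1,0,-10,11,0],
  [-1,0,0,0,0.075],
  [-1,0,0,0,0.075],
  [-1,0,0,0,0],
  [-1,0,0,0,0],
])

```text
time_s: 14.13
eef_pos: [0.4649, -0.0419, 0.3406]
orientation: [0.0, 0.099, 0.995, 0.0]
force: [-1.0, 0.4, 0.3]
grip_width: 0.0857
finger_force: 0.0
```

```bash
cat >> h.py <<'E'
def look(names,z0=0,thr=.3,rng=None):
    s=snap('wrist')
    for k in names:
        for _,d in cuts(s,[k],thr):
            for h in ({'charger':[.05],'cover':[.008]}.get(k,[.03,.044])):
                f=fitbox(s,d['region'],h,z0)
                if f[3]>.7: print(k,h,round(d['score'],2),np.round(d['rect']),f.round(4))
    return s
E
python3 - <<'E'
from h import *
s=look(['tall_a','slim_a']); go(.466,-.041,.183,-.2); cv2.imwrite('pics/w10.png',s['img'])
E
```

```text
tall_a 0.03 0.85 [249. 180.  54.  99.] [ 0.4663 -0.0426 -0.199   0.9352]
tall_a 0.044 0.85 [249. 180.  54.  99.] [ 0.4659 -0.0421 -0.2023  0.967 ]
slim_a 0.03 0.58 [125. 174.  96. 103.] [ 0.437  -0.1766  0.1962  0.9424]
slim_a 0.044 0.58 [125. 174.  96. 103.] [ 0.437  -0.1672  0.1902  0.8063]
slim_a 0.03 0.56 [251. 179.  58. 100.] [ 0.4663 -0.0426 -0.1989  0.9223]
slim_a 0.044 0.56 [251. 179.  58. 100.] [ 0.4656 -0.0424 -0.2023  0.9722]
go: shift now [ -1.    1.1 157.7] turn 0.001 shift after turn [ -1.    1.1 157.7] at [ 0.4647 -0.0419  0.3407] tilt [0. 0.] q7 1.06
```

View pics/w10.png

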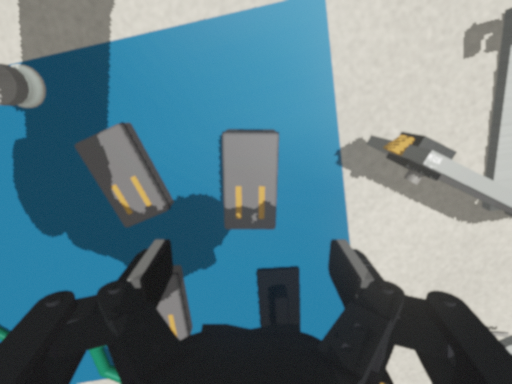

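Tall pack at (250,180) is squarely below the gripper; the height fit agrees with 44 mm. I grasp it and lift.

Request:
drive_tool([
  [-1,-1,0,25,0],
  [-1,0,0,35,0],
  [-1,0,0,35,0],
  [-1,0,0,35,0],
  [-1,0,0,20,0],
  [-1,0,0,7,0],
  [-1,0,0,0,0],
  [1,0,0,0,0],
  [1,0,0,0,0],
  [1,0,0,0,0],
  [1,0,0,0,0],
  [1,0,0,0,0],
])

```text
time_s: 15.28
eef_pos: [0.466, -0.0426, 0.1854]
orientation: [0.002, 0.101, 0.995, 0.0]
force: [-1.0, 0.5, 5.3]
grip_width: 0.0554
finger_force: 64.9
```

Request:
drive_tool([
  [1,0,0,0,0],
  [1,0,0,-15,0],
  [1,0,0,-35,0],
  [1,0,0,-35,0],
  [1,0,0,-35,0],
  [1,0,0,-35,0],
  [1,0,0,-35,0],
  [1,0,0,-20,0],
  [1,0,0,0,0],
])

```text
time_s: 16.03
eef_pos: [0.4661, -0.0429, 0.3984]
orientation: [0.005, 0.101, 0.995, 0.0]
force: [0.5, 0.1, -5.1]
grip_width: 0.0555
finger_force: 66.9
```

```bash
python3 - <<'E'
from h import *
st(); go(.4605,.3245,.39,-.05)
E
```

```text
{'time_s': 16.033, 'q': [0.204, 0.508, -0.318, 2.031, 0.263, 0.631, 1.079], 'eef_pos': [0.466, -0.043, 0.398], 'orientation': [0.005, 0.101, 0.995, 0.0], 'force': [0.518, 0.109, -5.063], 'grip_width': 0.055, 'finger_force': 66.851}
go: shift now [ 79.5 358.8   8.2] turn -0.153 shift after turn [ 24.  366.7   8.2] at [ 0.4661 -0.0429  0.3984] tilt [ 0.01 -0.  ] q7 1.08
```

Request:
drive_tool([
  [1,0,0,0,-0.077],
  [1,0,0,0,-0.076],
  [1,2.4,36.7,0,0],
  [1,2.4,36.7,0,0],
  [1,2.4,36.7,0,0],
  [1,2.4,36.7,0,0],
  [1,2.4,36.7,0,0],
  [1,2.4,36.7,0,0],
  [1,2.4,36.7,0,0],
  [1,2.4,36.7,0,0],
  [1,2.4,36.7,0,0],
  [1,2.4,36.7,0,0],
])

```text
time_s: 17.03
eef_pos: [0.4585, 0.326, 0.3924]
orientation: [-0.001, 0.024, 1.0, -0.001]
force: [1.0, -0.1, -5.8]
grip_width: 0.0551
finger_force: 66.7
```

Request:
drive_tool([
  [1,0,0,20,0],
  [1,0,0,35,0],
  [1,0,0,35,0],
  [1,0,0,25,0],
  [1,0,0,10,0],
  [1,0,0,0,0],
  [1,0,0,0,0],
  [1,0,0,0,0],
])

```text
time_s: 17.7
eef_pos: [0.46, 0.3255, 0.2701]
orientation: [0.001, 0.024, 1.0, 0.001]
force: [0.3, 0.6, -4.3]
grip_width: 0.055
finger_force: 66.5
```

```bash
python3 - <<'E'
from h import *
st(); go(.461,.3245,.2474,-.05); p=ctrl.get_obs()['eef_pos']
s=look(['tall_a'],p[2]-.1854); cv2.imwrite('pics/w11.png',s['img'][60:384,120:400])
E
```

```text
{'time_s': 17.7, 'q': [-0.564, 0.809, -0.228, 1.863, 0.344, 0.505, 0.496], 'eef_pos': [0.46, 0.325, 0.27], 'orientation': [0.001, 0.024, 1.0, 0.001], 'force': [0.335, 0.565, -4.269], 'grip_width': 0.055, 'finger_force': 66.457}
go: shift now [-1.  -1.  22.7] turn 0.001 shift after turn [-1.  -1.  22.7] at [0.46   0.3255 0.2701] tilt [0.002 0.002] q7 0.5
tall_a 0.03 0.64 [252. 241. 127. 181.] [ 0.4591  0.3252 -0.0691  0.8732]
tall_a 0.044 0.64 [252. 241. 127. 181.] [ 0.4595  0.3259 -0.0502  0.8824]
```

View pics/w11.png

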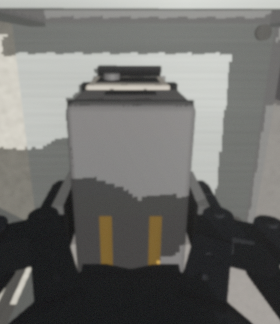

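Above the charger: its white edge is centred at crop x≈127.5 and the pack at 130.5, so the pack needs about -1.5 mm in y before lowering.

Request:
drive_tool([
  [1,-0.5,-1.5,8,0],
  [1,0,0,6,0],
  [1,0,0,4,0],
  [1,0,0,3,0],
  [1,0,0,1.5,0],
  [1,0,0,0,0],
  [1,0,0,0,0],
])

```text
time_s: 18.38
eef_pos: [0.4595, 0.3233, 0.2474]
orientation: [0.0, 0.024, 1.0, -0.0]
force: [-3.1, -2.7, 10.5]
grip_width: 0.055
finger_force: 68.3
```

Request:
drive_tool([
  [-1,0,0,-1,0],
  [-1,0,0,0,0],
  [-1,0,0,0,0],
  [-1,0,0,0,0],
  [-1,0,0,0,0],
  [-1,0,0,-30,0],
  [-1,0,0,-35,0],
  [-1,0,0,-35,0],
  [-1,0,0,-30,0],
  [-1,0,-20,0,0],
  [-1,0,-35,0,0],
  [-1,0,-35,0,0],
])

```text
time_s: 19.38
eef_pos: [0.4553, 0.2337, 0.3779]
orientation: [0.001, 0.023, 1.0, 0.001]
force: [-0.3, -0.8, -0.1]
grip_width: 0.0853
finger_force: 0.0
```

Request:
drive_tool([
  [-1,0,0,0,0],
  [-1,0,0,0,0],
])

```text
time_s: 19.55
eef_pos: [0.4558, 0.2312, 0.3772]
orientation: [-0.0, 0.026, 1.0, -0.001]
force: [0.4, 0.8, 1.2]
grip_width: 0.0852
finger_force: 0.0
```

```bash
python3 - <<'E'
from h import *
s=look(['tall_a'],.062); cv2.imwrite('pics/w12.png',s['img'])
sd=snap('side','s12')
for _,d in cuts(sd,['tall_a']): print('side',np.round(d['rect']),fitbox(sd,d['region'],.044,.062).round(4))
go(.436,-.175,.34,.2)
E
```

```text
tall_a 0.03 0.95 [347. 183.  80. 109.] [ 0.4592  0.3274 -0.0753  0.8964]
tall_a 0.044 0.95 [347. 183.  80. 109.] [ 0.4583  0.323  -0.0408  0.9639]
side [210. 288.  38.  39.] [ 0.4592  0.3222 -0.07    0.9334]
go: shift now [ 2.000e-01 -4.106e+02  3.660e+01] turn -0.247 shift after turn [ 100.5 -398.1   36.6] at [0.4554 0.2351 0.3772] tilt [0.    0.002] q7 0.66
```

View pics/w12.png

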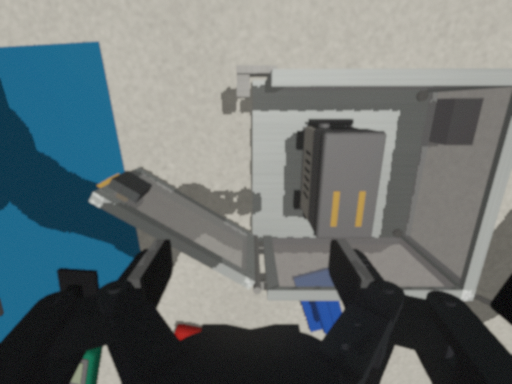

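The tall pack sits squarely on the charger, top centred at (350,182). Next is the first slim pack.

Request:
drive_tool([
  [-1,0,-41,0,0],
  [-1,0,-41,0,0],
  [-1,0,-41,0,0],
  [-1,0,-41,0,0],
  [-1,0,-41,0,0],
  [-1,0,-41,0,0],
  [-1,0,-41,0,0],
  [-1,0,-41,0,0],
  [-1,0,-41,10,0],
  [-1,0,-41,27,0],
  [-1,0,0,0,-0.124],
  [-1,0,0,0,-0.123],
])

```text
time_s: 20.75
eef_pos: [0.4359, -0.171, 0.3431]
orientation: [-0.001, -0.1, 0.995, 0.0]
force: [1.4, 1.1, 0.5]
grip_width: 0.0853
finger_force: 0.0
```

Request:
drive_tool([
  [-1,0,0,0,0],
  [-1,0,0,0,0],
])

```text
time_s: 20.92
eef_pos: [0.4365, -0.1685, 0.3443]
orientation: [0.0, -0.098, 0.995, 0.001]
force: [-0.4, 0.5, 0.1]
grip_width: 0.0853
finger_force: 0.0
```

```bash
python3 - <<'E'
from h import *
s=look(['slim_a']); go(.436,-.175,.18,.2)
E
```

```text
slim_a 0.03 0.94 [210. 298.  60.  81.] [ 0.6169 -0.1889 -0.117   0.8375]
slim_a 0.044 0.94 [210. 298.  60.  81.] [ 0.6174 -0.1891 -0.1221  0.7354]
slim_a 0.03 0.9 [242. 170.  52.  92.] [ 0.4362 -0.1764  0.2163  0.9706]
slim_a 0.044 0.9 [242. 170.  52.  92.] [ 0.4361 -0.1763  0.2172  0.879 ]
go: shift now [  1.8  -6.5 164.5] turn -0.003 shift after turn [  1.8  -6.5 164.5] at [ 0.4364 -0.1683  0.3445] tilt [0.001 0.   ] q7 1.54
```

Request:
drive_tool([
  [-1,1.8,-7.8,20,-0.018],
  [-1,0,0,35,0],
  [-1,0,0,35,0],
  [-1,0,0,35,0],
  [-1,0,0,25,0],
  [-1,0,0,13,0],
  [-1,0,0,0,0],
  [1,0,0,0,0],
  [1,0,0,0,0],
  [1,0,0,0,0],
  [1,0,0,0,0],
  [1,0,0,0,0],
])

```text
time_s: 22.02
eef_pos: [0.436, -0.1771, 0.183]
orientation: [0.001, -0.108, 0.994, -0.0]
force: [-0.3, 2.1, 6.4]
grip_width: 0.0545
finger_force: 64.7
```

Request:
drive_tool([
  [1,0,0,0,0],
])

```text
time_s: 22.1
eef_pos: [0.436, -0.1771, 0.183]
orientation: [0.001, -0.108, 0.994, -0.0]
force: [-1.4, 2.3, 6.8]
grip_width: 0.0546
finger_force: 64.7
```

Request:
drive_tool([
  [1,0,0,-15,0],
  [1,0,0,-35,0],
  [1,0,0,-35,0],
  [1,0,0,-35,0],
  [1,0,0,-35,0],
  [1,0,0,-35,0],
  [1,0,0,-25,0],
  [1,0,0,0,0],
])

```text
time_s: 22.77
eef_pos: [0.4364, -0.1775, 0.4017]
orientation: [0.005, -0.107, 0.994, -0.002]
force: [0.3, 0.3, -2.5]
grip_width: 0.0544
finger_force: 65.4
```

```bash
python3 - <<'E'
from h import *
st(); go(.461,.3245,.39,-.05)
E
```

```text
{'time_s': 22.767, 'q': [0.646, 0.536, -0.549, 2.012, 0.431, 0.697, 1.612], 'eef_pos': [0.436, -0.177, 0.402], 'orientation': [0.005, -0.107, 0.994, -0.002], 'force': [0.283, 0.303, -2.503], 'grip_width': 0.054, 'finger_force': 65.388}
go: shift now [-130.9  485.3   10.2] turn 0.265 shift after turn [  0.6 502.6  10.2] at [ 0.4364 -0.1775  0.4017] tilt [ 0.01  -0.003] q7 1.61
```

Request:
drive_tool([
  [1,0,0,0,0.09],
  [1,0,0,0,0.09],
  [1,0,0,0,0.085],
  [1,0,38.6,0,0],
  [1,0,38.6,0,0],
  [1,0,38.6,0,0],
  [1,0,38.6,0,0],
  [1,0,38.6,0,0],
  [1,0,38.6,0,0],
  [1,0,38.6,0,0],
  [1,0,38.6,0,0],
  [1,0,38.6,0,0],
])

```text
time_s: 23.77
eef_pos: [0.4517, 0.171, 0.396]
orientation: [-0.0, 0.025, 1.0, -0.001]
force: [1.7, -0.6, -2.9]
grip_width: 0.0547
finger_force: 65.3
```

Request:
drive_tool([
  [1,0,38.6,0,0],
  [1,0,38.6,0,0],
  [1,0,38.6,0,0],
  [1,0,38,10,0],
  [1,0,0,30,0],
  [1,0,0,30,0],
  [1,0,0,18,0],
  [1,0,0,0,0],
  [1,0,0,0,0],
  [1,0,0,0,0],
])

```text
time_s: 24.6
eef_pos: [0.4603, 0.3235, 0.3093]
orientation: [0.001, 0.025, 1.0, 0.001]
force: [-0.1, 0.3, -2.0]
grip_width: 0.0549
finger_force: 65.3
```

```bash
python3 - <<'E'
from h import *
st(); go(.4608,.324,.289,-.05); p=ctrl.get_obs()['eef_pos']
s=look(['slim_a'],p[2]-.183)
E
```

```text
{'time_s': 24.6, 'q': [-0.499, 0.755, -0.332, 1.84, 0.399, 0.612, 0.445], 'eef_pos': [0.46, 0.323, 0.309], 'orientation': [0.001, 0.025, 1.0, 0.001], 'force': [-0.053, 0.297, -2.012], 'grip_width': 0.055, 'finger_force': 65.25}
go: shift now [-0.4  0.5 20.3] turn 0.001 shift after turn [-0.4  0.5 20.3] at [0.4603 0.3235 0.3093] tilt [0.001 0.001] q7 0.44
slim_a 0.03 0.63 [254. 238. 114. 178.] [ 0.4609  0.3241 -0.05    0.8892]
slim_a 0.044 0.63 [254. 238. 114. 178.] [ 0.461   0.324  -0.0526  0.7876]
```

Request:
drive_tool([
  [1,0,0,8,0],
  [1,0,0,6,0],
  [1,0,0,4,0],
  [1,0,0,2,0],
  [1,0,0,1,0],
  [1,0,0,0,0],
  [1,0,0,0,0],
])

```text
time_s: 25.28
eef_pos: [0.4597, 0.3232, 0.289]
orientation: [0.0, 0.024, 1.0, -0.0]
force: [-3.6, -3.1, 14.2]
grip_width: 0.0547
finger_force: 67.3
```

Request:
drive_tool([
  [-1,0,0,-1,0],
  [-1,0,0,0,0],
  [-1,0,0,0,0],
  [-1,0,0,0,0],
  [-1,0,0,0,0],
  [-1,0,0,-30,0],
  [-1,0,0,-35,0],
  [-1,0,0,-35,0],
  [-1,0,0,0,0],
  [-1,0,-20,0,0],
  [-1,0,-35,0,0],
  [-1,0,-35,0,0],
])

```text
time_s: 26.28
eef_pos: [0.4553, 0.2336, 0.3884]
orientation: [0.0, 0.023, 1.0, 0.001]
force: [0.4, -0.1, -0.9]
grip_width: 0.0852
finger_force: 0.0
```

Request:
drive_tool([
  [-1,0,-10,0,0],
  [-1,0,0,0,0],
  [-1,0,0,0,0],
])

```text
time_s: 26.53
eef_pos: [0.4554, 0.2235, 0.3884]
orientation: [0.0, 0.025, 1.0, 0.0]
force: [-0.1, 0.8, 0.3]
grip_width: 0.0851
finger_force: 0.0
```

```bash
python3 - <<'E'
from h import *
s=look(['slim_a'],.106); cv2.imwrite('pics/w13.png',s['img'])
sd=snap('side','s13')
for _,d in cuts(sd,['slim_a']): print('side',np.round(d['rect']),fitbox(sd,d['region'],.03,.106).round(4))
sc=snap('scene')
for _,d in cuts(sc,['slim_a','cover','tall_a']): print('scene',_,np.round(d['rect']),fitbox(sc,d['region'],.03,0).round(4))
go(.616,-.188,.34,-.115)
E
```

```text
slim_a 0.03 0.82 [  6. 290.  10.  57.] [ 0.5497 -0.1009  1.4483  0.9269]
slim_a 0.044 0.82 [  6. 290.  10.  57.] [ 0.5498 -0.1009  1.4472  0.9262]
slim_a 0.03 0.82 [364. 190.  80. 116.] [ 0.4601  0.3231 -0.0392  0.94  ]
slim_a 0.044 0.82 [364. 190.  80. 116.] [ 4.590e-01  3.167e-01 -4.000e-04  8.020e-01]
side [270. 174.  32.  24.] [ 0.568  -0.1146 -0.3081  0.699 ]
scene slim_a [344. 132.  31.  34.] [ 0.3917  0.3869 -0.0231  0.9042]
scene slim_a [218. 246.  29.  42.] [ 0.6175 -0.19   -0.1314  0.9336]
scene cover [268. 237.  24.  34.] [ 0.6506 -0.0412 -0.1531  0.8288]
scene cover [373. 202.  32.  28.] [0.6724 0.3179 0.4372 0.7058]
scene tall_a [344. 144.  31.  29.] [0.4246 0.3564 0.0024 0.494 ]
go: shift now [-180.4 -404.2   48.2] turn 0.067 shift after turn [-207.2 -391.1   48.2] at [0.4551 0.2243 0.3884] tilt [0. 0.] q7 0.62
```

Request:
drive_tool([
  [-1,-16.4,-36.8,0,0],
  [-1,-16.4,-36.8,0,0],
  [-1,-16.4,-36.8,0,0],
  [-1,-16.4,-36.8,0,0],
  [-1,-16.4,-36.8,0,0],
  [-1,-16.4,-36.8,0,0],
  [-1,-16.4,-36.8,0,0],
  [-1,-16.4,-36.8,0,0],
  [-1,-16.4,-36.8,0,0],
  [-1,-16.4,-36.8,0,0],
  [-1,-16.4,-36.2,0,0],
  [-1,0,0,24,0.067],
])

```text
time_s: 27.93
eef_pos: [0.6185, -0.1998, 0.3676]
orientation: [0.006, 0.065, 0.998, -0.004]
force: [1.0, -1.5, 0.2]
grip_width: 0.0858
finger_force: 0.0
```

Request:
drive_tool([
  [-1,0,0,24,0],
  [-1,0,0,0,0],
  [-1,0,0,0,0],
])

```text
time_s: 28.18
eef_pos: [0.6153, -0.1884, 0.3393]
orientation: [-0.002, 0.057, 0.998, 0.001]
force: [-0.2, 0.4, 0.3]
grip_width: 0.0853
finger_force: 0.0
```

```bash
python3 - <<'E'
from h import *
s=look(['slim_a','cover']); cv2.imwrite('pics/w14.png',s['img']); go(.617,-.189,.18,-.12)
E
```

```text
slim_a 0.03 0.81 [248. 178.  56.  94.] [ 0.615  -0.1882 -0.1152  0.9724]
slim_a 0.044 0.81 [248. 178.  56.  94.] [ 0.615  -0.1882 -0.1156  0.8817]
cover 0.008 0.59 [381. 186.  63.  89.] [ 0.647  -0.0384 -0.1358  0.9644]
go: shift now [ -0.3  -0.8 162. ] turn 0.006 shift after turn [ -0.3  -0.8 162. ] at [ 0.6164 -0.1882  0.342 ] tilt [0.003 0.   ] q7 1.34
```

View pics/w14.png

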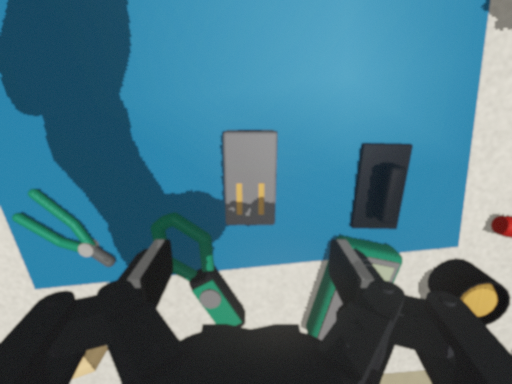

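The slim pack at (250,177) is centred under the gripper and the finger paths are clear. The black cover is at (382,186).

Request:
drive_tool([
  [-1,1.3,0,20,0],
  [-1,0,0,35,0],
  [-1,0,0,35,0],
  [-1,0,0,35,0],
  [-1,0,0,25,0],
  [-1,0,0,11,0],
  [-1,0,0,0,0],
  [1,0,0,0,0],
  [1,0,0,0,0],
  [1,0,0,0,0],
  [1,0,0,0,0],
  [1,0,0,0,0],
])

```text
time_s: 29.33
eef_pos: [0.6157, -0.1887, 0.1823]
orientation: [0.002, 0.058, 0.998, -0.0]
force: [-0.2, 0.6, 6.3]
grip_width: 0.0549
finger_force: 66.6
```

Request:
drive_tool([
  [1,0,0,0,0],
])

```text
time_s: 29.42
eef_pos: [0.6157, -0.1887, 0.1823]
orientation: [0.002, 0.058, 0.998, -0.0]
force: [-1.0, 0.7, 7.4]
grip_width: 0.055
finger_force: 66.6
```

Request:
drive_tool([
  [1,0,0,-15,0],
  [1,0,0,-35,0],
  [1,0,0,-35,0],
  [1,0,0,-35,0],
  [1,0,0,-35,0],
  [1,0,0,-35,0],
  [1,0,0,-25,0],
  [1,0,0,0,0],
])

```text
time_s: 30.08
eef_pos: [0.6157, -0.1888, 0.4023]
orientation: [0.006, 0.058, 0.998, -0.001]
force: [1.2, 0.9, -1.6]
grip_width: 0.0548
finger_force: 65.5
```

```bash
python3 - <<'E'
from h import *
st(); go(.461,.324,.40,-.05)
E
```

```text
{'time_s': 30.083, 'q': [0.462, 0.74, -0.445, 1.505, 0.362, 0.966, 1.369], 'eef_pos': [0.616, -0.189, 0.402], 'orientation': [0.006, 0.058, 0.998, -0.001], 'force': [1.225, 0.86, -1.567], 'grip_width': 0.055, 'finger_force': 65.478}
go: shift now [213.2 491.4  -0.9] turn -0.066 shift after turn [180.1 504.4  -0.9] at [ 0.6157 -0.1888  0.4023] tilt [ 0.012 -0.002] q7 1.37
```

Request:
drive_tool([
  [1,0,0,0,-0.066],
  [1,12.9,36,0,0],
  [1,12.9,36,0,0],
  [1,12.9,36,0,0],
  [1,12.9,36,0,0],
  [1,12.9,36,0,0],
  [1,12.9,36,0,0],
  [1,12.9,36,0,0],
  [1,12.9,36,0,0],
  [1,12.9,36,0,0],
  [1,12.9,36,0,0],
])

```text
time_s: 31.0
eef_pos: [0.502, 0.1782, 0.3945]
orientation: [-0.0, 0.025, 1.0, -0.0]
force: [-0.1, 0.2, -2.5]
grip_width: 0.0548
finger_force: 65.3
```

Request:
drive_tool([
  [1,12.9,36,0,0],
  [1,12.9,36,0,0],
  [1,12.9,36,0,0],
  [1,12.4,36,0,0],
  [1,0,0,20,0],
  [1,0,0,25,0],
  [1,0,0,18,0],
  [1,0,0,0,0],
  [1,0,0,0,0],
  [1,0,0,0,0],
])

```text
time_s: 31.83
eef_pos: [0.4598, 0.3236, 0.3324]
orientation: [0.0, 0.025, 1.0, 0.001]
force: [-0.3, 0.8, -3.3]
grip_width: 0.0548
finger_force: 65.2
```

```bash
python3 - <<'E'
from h import *
st(); go(.461,.324,.3185,-.05); p=ctrl.get_obs()['eef_pos']
s=look(['slim_a'],p[2]-.1823)
E
```

```text
{'time_s': 31.833, 'q': [-0.48, 0.722, -0.364, 1.823, 0.39, 0.666, 0.45], 'eef_pos': [0.46, 0.324, 0.332], 'orientation': [0.0, 0.025, 1.0, 0.001], 'force': [-0.296, 0.784, -3.31], 'grip_width': 0.055, 'finger_force': 65.249}
go: shift now [-1.2  0.4 13.9] turn -0.0 shift after turn [-1.2  0.4 13.9] at [0.4598 0.3236 0.3324] tilt [0.001 0.001] q7 0.45
slim_a 0.03 0.92 [251. 239. 119. 177.] [ 0.4591  0.3239 -0.049   0.899 ]
slim_a 0.044 0.92 [251. 239. 119. 177.] [ 0.4592  0.3244 -0.0453  0.7935]
```

Request:
drive_tool([
  [1,-1.5,0.3,5,0],
  [1,0,0,4,0],
  [1,0,0,3,0],
  [1,0,0,2,0],
  [1,0,0,1,0],
  [1,0,0,0,0],
  [1,0,0,0,0],
])

```text
time_s: 32.52
eef_pos: [0.4609, 0.3237, 0.3182]
orientation: [0.001, 0.025, 1.0, -0.0]
force: [-3.2, -3.3, 12.9]
grip_width: 0.0548
finger_force: 67.2
```

```bash
python3 - <<'E'
from h import *
st()
E
```

```text
{'time_s': 32.517, 'q': [-0.487, 0.744, -0.351, 1.831, 0.404, 0.637, 0.439], 'eef_pos': [0.461, 0.324, 0.318], 'orientation': [0.001, 0.025, 1.0, -0.0], 'force': [-3.216, -3.347, 12.904], 'grip_width': 0.055, 'finger_force': 67.202}
```

Request:
drive_tool([
  [-1,0,0,-1,0],
  [-1,0,0,0,0],
  [-1,0,0,0,0],
  [-1,0,0,0,0],
  [-1,0,0,0,0],
  [-1,0,0,-30,0],
  [-1,0,0,-35,0],
  [-1,0,0,-15,0],
  [-1,0,0,0,0],
  [-1,0,-20,0,0],
  [-1,0,-35,0,0],
  [-1,0,-35,0,0],
])

```text
time_s: 33.52
eef_pos: [0.456, 0.2337, 0.3966]
orientation: [-0.0, 0.024, 1.0, 0.0]
force: [0.2, -1.1, -0.4]
grip_width: 0.0854
finger_force: 0.0
```

Request:
drive_tool([
  [-1,0,-20,0,0],
  [-1,0,0,0,0],
  [-1,0,0,0,0],
])

```text
time_s: 33.77
eef_pos: [0.4556, 0.2126, 0.3967]
orientation: [-0.001, 0.026, 1.0, -0.001]
force: [-0.7, 0.7, 0.2]
grip_width: 0.0856
finger_force: 0.0
```

```bash
python3 - <<'E'
from h import *
s=look(['slim_a'],.136); a=s['img']
sc=snap('scene')
for _,d in cuts(sc,['slim_a','cover','tall_a']): print('scene',_,np.round(d['rect']),fitbox(sc,d['region'],.03,0).round(4))
print([ (np.round(d['rect']),round(d['score'],2)) for k,d in cuts(sc,['tip_cleaner','solder_tin','multimeter'])])
cv2.imwrite('pics/m15.png',np.hstack([a[60:360,212:512],cv2.resize(sc['img'][80:180,270:420],(450,300))]))
go(.647,-.0385,.34,-.135)
E
```

```text
slim_a 0.03 0.81 [388. 199.  96. 127.] [ 0.4604  0.3232 -0.0461  0.9112]
slim_a 0.044 0.81 [388. 199.  96. 127.] [0.4598 0.3155 0.004  0.764 ]
scene slim_a [347. 126.  30.  33.] [ 0.3675  0.411  -0.0375  0.9112]
scene slim_a [345. 134.  27.  30.] [0.3948 0.3829 0.0313 0.3558]
scene slim_a [168. 179.  13.  20.] [ 0.2948 -0.2534  0.0257  0.3288]
scene slim_a [332. 150.  15.  18.] [ 0.4214  0.3237 -0.6851  0.2403]
scene cover [371. 203.  32.  27.] [0.6748 0.3182 0.4058 0.7332]
scene cover [268. 239.  24.  32.] [ 0.6503 -0.0425 -0.1998  0.7699]
scene tall_a [343. 143.  31.  27.] [0.4216 0.3557 0.0078 0.4813]
scene tall_a [331. 150.  15.  19.] [ 0.4195  0.3255 -0.6764  0.2625]
scene tall_a [211. 290.  45.  48.] [ 0.7644 -0.2598  0.3136  0.4629]
[(array([321., 264.,  24.,  31.]), 0.74), (array([166., 180.,  17.,  17.]), 0.46), (array([276., 283.,  35.,  58.]), 0.91)]
go: shift now [-203.6 -243.3   57.2] turn 0.086 shift after turn [-223.8 -224.9   57.2] at [0.4555 0.2144 0.3973] tilt [-0.  0.] q7 0.63
```

View pics/m15.png

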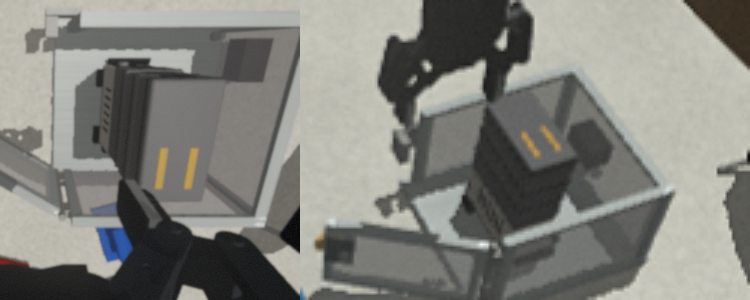

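The column stands square in both views. Now the black cover.

Request:
drive_tool([
  [0,-25.4,-30.4,0,0],
  [0,-25.4,-30.4,0,0],
  [0,-25.4,-30.4,0,0],
  [0,-25.4,-30.4,0,0],
  [0,-25.4,-30.4,0,0],
  [0,-25.4,-30.4,0,0],
  [0,-25.4,-30.4,0,0],
  [0,-25.4,-30.4,0,0],
  [0,0,0,29,0.086],
  [0,0,0,28,0],
  [0,0,0,0,0],
  [0,0,0,0,0],
])

```text
time_s: 35.22
eef_pos: [0.6459, -0.0387, 0.3392]
orientation: [-0.002, 0.067, 0.998, 0.0]
force: [-1.3, 0.6, -0.5]
grip_width: 0.0428
finger_force: 0.0
```

Request:
drive_tool([
  [0,0,0,0,0],
])

```text
time_s: 35.3
eef_pos: [0.6469, -0.0382, 0.3417]
orientation: [0.001, 0.067, 0.998, 0.0]
force: [0.5, -0.1, 0.6]
grip_width: 0.0429
finger_force: 0.0
```

```bash
python3 - <<'E'
from h import *
s=look(['cover']); cv2.imwrite('pics/w16.png',s['img'][60:340,120:420]); go(.647,-.0385,.186,-.135)
print([np.round(d['rect']) for k,d in cuts(s,['multimeter'])])
E
```

```text
cover 0.008 0.6 [248. 173.  50.  87.] [ 0.6474 -0.0384 -0.1283  0.9783]
go: shift now [  0.6  -0.4 156.5] turn 0.0 shift after turn [  0.6  -0.4 156.5] at [ 0.6471 -0.0383  0.3425] tilt [0.003 0.001] q7 1.1
[array([238., 278.,  74., 107.])]
```

View pics/w16.png

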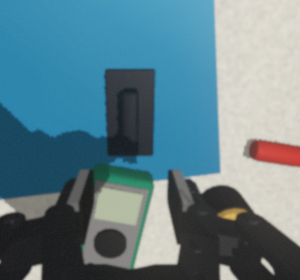

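The black cover is centred at crop (130,112). The multimeter lies beyond its end, clear of the fingers.

Request:
drive_tool([
  [0,0,0,20,-0.005],
  [0,0,0,35,0],
  [0,0,0,35,0],
  [0,0,0,35,0],
  [0,0,0,22,0],
  [0,0,0,8,0],
  [0,0,0,0,0],
  [0,0,0,0,0],
])

```text
time_s: 36.12
eef_pos: [0.6473, -0.0388, 0.1869]
orientation: [0.001, 0.065, 0.998, 0.0]
force: [0.2, -0.4, -0.0]
grip_width: 0.0426
finger_force: 0.0
```

Request:
drive_tool([
  [1,0,0,0,0],
  [1,0,0,0,0],
  [1,0,0,0,0],
  [1,0,0,0,0],
  [1,0,0,0,0],
  [1,0,0,0,0],
])

```text
time_s: 36.62
eef_pos: [0.6475, -0.039, 0.1878]
orientation: [0.002, 0.065, 0.998, 0.0]
force: [0.3, -0.5, 6.9]
grip_width: 0.017
finger_force: 60.2
```

Request:
drive_tool([
  [1,0,0,-15,0],
  [1,0,0,-35,0],
  [1,0,0,-35,0],
  [1,0,0,-35,0],
  [1,0,0,-35,0],
  [1,0,0,-35,0],
  [1,0,0,-35,0],
  [1,0,0,0,0],
  [1,0,0,0,0],
])

```text
time_s: 37.37
eef_pos: [0.6466, -0.039, 0.4142]
orientation: [0.003, 0.065, 0.998, 0.0]
force: [0.9, -0.5, -1.7]
grip_width: 0.017
finger_force: 59.0
```

```bash
python3 - <<'E'
from h import *
st(); p=ctrl.get_obs()['eef_pos']; s=look(['cover'],p[2]-.187); cv2.imwrite('pics/w17.png',s['img']);go(.461,.324,.40,-.05)
E
```

```text
{'time_s': 37.367, 'q': [0.217, 0.733, -0.435, 1.475, 0.341, 1.003, 1.138], 'eef_pos': [0.647, -0.039, 0.414], 'orientation': [0.003, 0.065, 0.998, 0.0], 'force': [0.873, -0.5, -1.732], 'grip_width': 0.017, 'finger_force': 59.048}
cover 0.008 0.74 [498. 144.  28.  80.] [0.6358 0.1392 0.2489 0.8469]
cover 0.008 0.71 [249. 230.  98. 160.] [ 0.6471 -0.0387 -0.1343  0.7104]
go: shift now [230.5 336.2  10.4] turn -0.081 shift after turn [202.6 353.7  10.4] at [ 0.6457 -0.0393  0.4104] tilt [-0.001 -0.001] q7 1.14
```

Request:
drive_tool([
  [1,0,0,0,-0.081],
  [1,20.2,35.3,0,0],
  [1,20.2,35.3,0,0],
  [1,20.2,35.3,0,0],
  [1,20.2,35.3,0,0],
  [1,20.2,35.3,0,0],
  [1,20.2,35.3,0,0],
  [1,20.2,35.3,0,0],
  [1,20.2,35.3,0,0],
  [1,20.2,35.3,0,0],
  [1,20.2,35.3,0,0],
  [1,0,0,0,0],
])

```text
time_s: 38.47
eef_pos: [0.4556, 0.3326, 0.4099]
orientation: [-0.003, 0.017, 1.0, 0.004]
force: [-0.7, 1.7, -2.1]
grip_width: 0.0165
finger_force: 59.1
```

Request:
drive_tool([
  [1,0,0,20,0],
  [1,0,0,15,0],
  [1,0,0,0,0],
  [1,0,0,0,0],
  [1,0,0,0,0],
])

```text
time_s: 38.88
eef_pos: [0.4624, 0.3233, 0.3754]
orientation: [-0.0, 0.025, 1.0, -0.0]
force: [0.7, 0.1, -0.7]
grip_width: 0.0172
finger_force: 59.1
```

```bash
python3 - <<'E'
from h import *
st(); p=ctrl.get_obs()['eef_pos']; s=look(['cover'],p[2]-.1878); cv2.imwrite('pics/w18.png',s['img']);go(.461,.324,.3538,-.05)
E
```

```text
{'time_s': 38.883, 'q': [-0.449, 0.668, -0.409, 1.777, 0.36, 0.772, 0.48], 'eef_pos': [0.462, 0.323, 0.375], 'orientation': [-0.0, 0.025, 1.0, -0.0], 'force': [0.661, 0.119, -0.719], 'grip_width': 0.017, 'finger_force': 59.146}
cover 0.008 0.93 [250. 228. 101. 163.] [ 0.4618  0.3237 -0.0472  0.7235]
go: shift now [ 1.6  0.4 22.3] turn -0.0 shift after turn [ 1.6  0.4 22.3] at [0.4626 0.3235 0.3761] tilt [0.001 0.001] q7 0.48
```

View pics/w18.png

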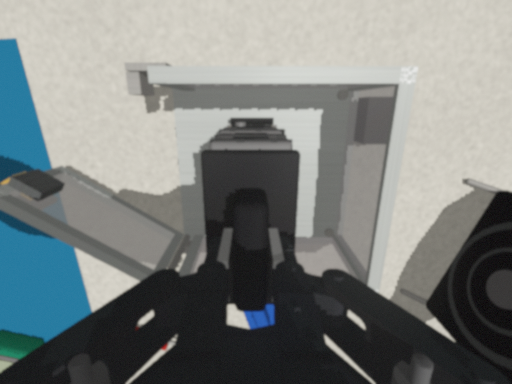

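The held cover (centre column 250) lines up with the column below it (edges 208 to 292). I lower it.

Request:
drive_tool([
  [1,1.4,0.2,8,0],
  [1,0,0,6,0],
  [1,0,0,4,0],
  [1,0,0,3,0],
  [1,0,0,1.5,0],
  [1,0,0,0,0],
  [1,0,0,0,0],
])

```text
time_s: 39.57
eef_pos: [0.4605, 0.3237, 0.3537]
orientation: [0.0, 0.025, 1.0, -0.0]
force: [-4.0, -2.1, 7.6]
grip_width: 0.0168
finger_force: 60.5
```

Request:
drive_tool([
  [0,0,0,-1,0],
  [0,0,0,0,0],
  [0,0,0,0,0],
  [0,0,0,0,0],
  [0,0,0,-20,0],
  [0,0,0,-30,0],
  [0,0,0,-15,0],
  [0,0,-20,0,0],
  [0,0,-35,0,0],
  [0,0,-35,0,0],
  [0,0,-30,0,0],
  [0,0,0,0,0],
])

```text
time_s: 40.57
eef_pos: [0.455, 0.1969, 0.4182]
orientation: [-0.001, 0.029, 1.0, -0.004]
force: [-0.4, -0.8, -0.3]
grip_width: 0.0429
finger_force: 0.0
```

Request:
drive_tool([
  [0,0,0,0,0],
  [0,0,0,0,0],
])

```text
time_s: 40.73
eef_pos: [0.4551, 0.2045, 0.4191]
orientation: [0.0, 0.025, 1.0, 0.001]
force: [0.1, -0.1, -0.6]
grip_width: 0.0429
finger_force: 0.0
```

```bash
python3 - <<'E'
from h import *
s=look(['cover'],.166,.2); w=s['img']
for n in ('wrist','side','scene'):
    q=s if n=='wrist' else snap(n,n+'19')
    for d in ctrl.pinpoint('gate_push',q): print(n,round(d['score'],2),np.round(d['position'],1),ray(q,d['position'],.08).round(4))
    for d in ctrl.pinpoint('gate_hinge',q): print(n,'hinge',round(d['score'],2),ray(q,d['position'],.07).round(4))
st()
cv2.imwrite('pics/m19.png',np.hstack([w[60:360,112:512],cv2.resize(q['img'][80:190,270:420],(400,300))]))
# gate angle expected points for dock
D=np.array([.461,.3245]);a=-.05;C,S=np.cos(a),np.sin(a)
H=D+[C*.095+S*.088,S*.095-C*.088]; print('hinge',H.round(4))
for th in(.5,.6,.7,.8,.9): 
    v=np.array([-np.cos(a+th),-np.sin(a+th)]); print(th,(H+.13*v).round(4),'tip',(H+.176*v).round(4))
E
```

```text
cover 0.008 0.76 [392. 195.  87. 117.] [ 0.4604  0.3235 -0.0497  0.9483]
wrist 0.61 [185.4 197.6] [0.4809 0.1253 0.08  ]
wrist hinge 0.56 [0.5529 0.234  0.07  ]
side 0.62 [245.8 240. ] [0.4819 0.1279 0.08  ]
side hinge 0.74 [0.5584 0.2306 0.07  ]
scene 0.85 [296.1 161. ] [0.4754 0.1419 0.08  ]
scene hinge 0.92 [0.5711 0.2342 0.07  ]
{'time_s': 41.233, 'q': [-0.221, 0.531, -0.455, 1.914, 0.325, 0.769, 0.663], 'eef_pos': [0.455, 0.204, 0.419], 'orientation': [-0.0, 0.025, 1.0, 0.0], 'force': [-0.182, 0.464, 0.302], 'grip_width': 0.043, 'finger_force': 0.0}
hinge [0.5515 0.2319]
0.5 [0.4344 0.1753] tip [0.393  0.1553]
0.6 [0.4407 0.1639] tip [0.4014 0.1399]
0.7 [0.448  0.1532] tip [0.4114 0.1253]
0.8 [0.4564 0.1432] tip [0.4227 0.1119]
0.9 [0.4657 0.1342] tip [0.4353 0.0996]
```

View pics/m19.png

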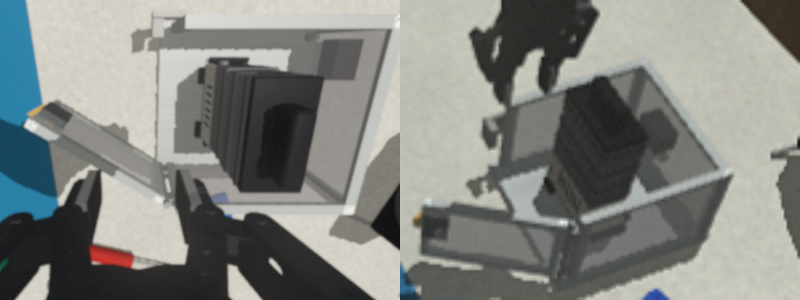

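The cover lies squarely on top at about (.460,.3235). The gate stands about 1.0 rad open. I'll push it with closed fingers, tips at z≈65 mm and about 120 mm from the hinge, clear of the latch case.

Request:
drive_tool([
  [1,-31,-48,0,0.12],
  [1,-31,-48,0,0.12],
])

```text
out of range: row 1 has -48, outside -41.7 to 41.7
```

```bash
python3 - <<'E'
from h import *
st(); go(.5224,.1052,.238,1.52)
E
```

```text
{'time_s': 41.233, 'q': [-0.221, 0.531, -0.455, 1.914, 0.325, 0.769, 0.663], 'eef_pos': [0.455, 0.204, 0.419], 'orientation': [-0.0, 0.025, 1.0, 0.0], 'force': [-0.182, 0.464, 0.302], 'grip_width': 0.043, 'finger_force': 0.0}
go: shift now [-72.3 -95.5 180.8] turn -1.569 shift after turn [ 95.4 -72.5 180.8] at [0.4549 0.2041 0.4189] tilt [-0.  0.] q7 0.66
```

Request:
drive_tool([
  [1,-18,-24,0,0],
  [1,-18,-24,0,0],
  [1,-18,-24,0,0],
  [1,-18,-24,0,0],
  [1,0,0,0,-0.12],
  [1,0,0,0,-0.12],
  [1,0,0,0,-0.12],
  [1,0,0,0,-0.12],
  [1,0,0,0,0],
  [1,0,0,0,0],
])

```text
time_s: 42.07
eef_pos: [0.5221, 0.1043, 0.4188]
orientation: [-0.0, -0.212, 0.977, 0.0]
force: [0.2, -0.4, 0.3]
grip_width: 0.0
finger_force: 0.0
```

```bash
python3 - <<'E'
from h import *
st(); go(.5224,.1052,.238,1.52)
E
```

```text
{'time_s': 42.067, 'q': [0.083, 0.599, -0.598, 1.815, 0.431, 0.861, 1.276], 'eef_pos': [0.522, 0.104, 0.419], 'orientation': [-0.0, -0.212, 0.977, 0.0], 'force': [0.203, -0.448, 0.254], 'grip_width': 0.0, 'finger_force': 0.0}
go: shift now [ -0.7   0.6 180.8] turn -1.093 shift after turn [ -0.9  -0.3 180.8] at [0.5221 0.1043 0.4188] tilt [-0.  0.] q7 1.28
```

Request:
drive_tool([
  [1,0,0,0,-0.122],
  [1,0,0,0,-0.122],
  [1,0,0,0,-0.122],
  [1,0,0,0,-0.122],
  [1,0,0,0,-0.122],
  [1,0,0,0,-0.122],
  [1,0,0,0,-0.122],
  [1,0,0,0,-0.122],
  [1,0,0,0,-0.117],
  [1,0,0,0,0],
])

```text
time_s: 42.9
eef_pos: [0.5221, 0.1044, 0.4186]
orientation: [-0.0, -0.69, 0.724, 0.0]
force: [0.0, 0.2, -0.8]
grip_width: 0.0002
finger_force: 0.0
```

Request:
drive_tool([
  [1,0,0,30,0],
  [1,0,0,35,0],
  [1,0,0,35,0],
  [1,0,0,35,0],
  [1,0,0,30,0],
  [1,0,0,15,0],
  [1,0,0,0,0],
])

```text
time_s: 43.48
eef_pos: [0.521, 0.1039, 0.2358]
orientation: [-0.003, -0.688, 0.725, 0.001]
force: [0.7, 0.0, 0.1]
grip_width: -0.0002
finger_force: 0.0
```

```bash
python3 - <<'E'
from h import *
st(); o=ctrl.get_obs(); R=Rn.from_quat(np.roll(o['orientation'],-1)).as_matrix(); p=np.array(o['eef_pos'])
print('xt',R[:,0].round(3),'yt',R[:,1].round(3))
s=snap('scene'); 
for d in ctrl.pinpoint('gate_push',s): print(round(d['score'],2),ray(s,d['position'],.08).round(4))
H=np.array([.5515,.2319]);prev=p[:2]
for th in np.arange(1.0,-.01,-.1):
    f=th-.05; v=-np.array([np.cos(f),np.sin(f)]); n=np.array([-np.sin(f),np.cos(f)])
    d=.005+.011*np.cos(th)+.0145*np.sin(th); t=H+.12*v-d*n
    q=R[:2,:2].T@(t-prev)*1000; print(round(th,1),t.round(4),'tool',q.round(1)); prev=t
E
```

```text
{'time_s': 43.483, 'q': [0.1, 0.92, -0.661, 1.955, 0.975, 0.632, 1.875], 'eef_pos': [0.521, 0.104, 0.236], 'orientation': [-0.003, -0.688, 0.725, 0.001], 'force': [0.675, 0.048, 0.091], 'grip_width': -0.0, 'finger_force': 0.0}
xt [-0.052 -0.999  0.003] yt [-0.999  0.052  0.005]
0.68 [0.4901 0.1254 0.08  ]
0.62 [0.8114 0.0333 0.08  ]
1.0 [0.5005 0.1208] tool [-15.8  21.3]
0.9 [0.4897 0.1264] tool [-5.  11.1]
0.8 [0.4794 0.1332] tool [-6.2 10.6]
0.7 [0.4697 0.1412] tool [-7.4 10.1]
0.6 [0.4608 0.1502] tool [-8.6  9.4]
0.5 [0.4528 0.1602] tool [-9.6  8.5]
0.4 [0.4459 0.1712] tool [-10.6   7.5]
0.3 [0.4401 0.183 ] tool [-11.5   6.4]
0.2 [0.4356 0.1955] tool [-12.2   5.1]
0.1 [0.4325 0.2085] tool [-12.8   3.8]
0.0 [0.4309 0.2219] tool [-13.3   2.4]
```

Request:
drive_tool([
  [1,-8,10.6,0,0],
  [1,-8,10.6,0,0],
  [1,-5,11,0,0],
  [1,-6,10.6,0,0],
  [1,-7.4,10,0,0],
  [1,-8.6,9.4,0,0],
  [1,-9.6,8.5,0,0],
  [1,-10.6,7.5,0,0],
  [1,-11.5,6.4,0,0],
  [1,-12.2,5,0,0],
  [1,0,0,0,0],
])

```text
time_s: 44.5
eef_pos: [0.4365, 0.1989, 0.241]
orientation: [0.003, -0.691, 0.723, 0.001]
force: [0.4, -0.1, 0.1]
grip_width: -0.0002
finger_force: 0.0
```

```bash
python3 - <<'E'
from h import *
st(); go(.4309,.2219,.238,1.52)
w=snap('wrist'); s=snap('scene'); sd=snap('side')
for q in(s,sd):
  for d in ctrl.pinpoint('gate_push',q): print(round(d['score'],2),ray(q,d['position'],.08).round(4))
cv2.imwrite('pics/m20.png',np.hstack([cv2.resize(sd['img'][180:384,110:330],(370,343)),cv2.resize(s['img'][80:190,250:420],(430,343))]))
E
```

```text
{'time_s': 44.5, 'q': [-0.161, 0.862, -0.6, 2.112, 1.077, 0.506, 1.5], 'eef_pos': [0.436, 0.199, 0.241], 'orientation': [0.003, -0.691, 0.723, 0.001], 'force': [0.38, -0.122, 0.089], 'grip_width': -0.0, 'finger_force': 0.0}
go: shift now [-22.7   6.6   3.1] turn 0.005 shift after turn [-22.7   6.8   3.1] at [0.4365 0.1989 0.241 ] tilt [0.003 0.005] q7 1.5
0.62 [0.4204 0.2238 0.08  ]
0.57 [0.5682 0.2163 0.08  ]
0.85 [0.4245 0.2174 0.08  ]
```

View pics/m20.png

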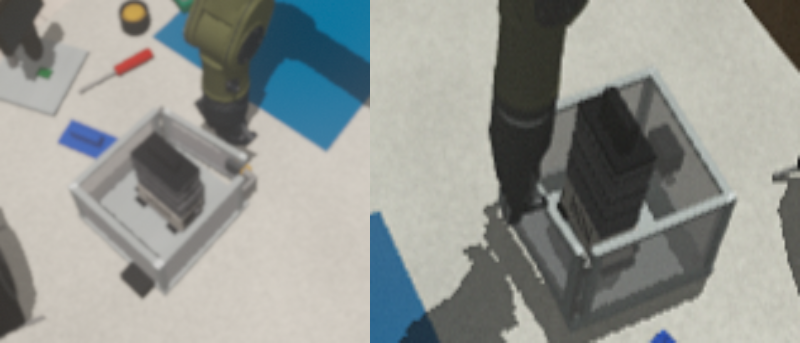

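The gate follows and is nearly shut. I push the last part gently.

Request:
drive_tool([
  [1,-5,1.5,0,0],
  [1,-5,1.5,0,0],
  [1,-4,1,0,0],
  [1,-3,0,0,0],
  [1,-3,0,0,0],
  [1,0,0,0,0],
])

```text
time_s: 45.25
eef_pos: [0.4334, 0.2163, 0.2388]
orientation: [-0.0, -0.69, 0.723, 0.0]
force: [-0.1, -1.6, -0.4]
grip_width: 0.0003
finger_force: 0.0
```

Request:
drive_tool([
  [1,-2.5,0,0,0],
  [1,0,0,0,0],
  [1,0,0,0,0],
])

```text
time_s: 45.5
eef_pos: [0.4337, 0.2192, 0.2391]
orientation: [0.001, -0.69, 0.724, 0.001]
force: [0.4, -0.3, 0.5]
grip_width: 0.0002
finger_force: 0.0
```

Request:
drive_tool([
  [1,-2.5,0,0,0],
  [1,0,0,0,0],
  [1,0,0,0,0],
])

```text
time_s: 45.75
eef_pos: [0.4339, 0.2199, 0.2388]
orientation: [-0.001, -0.69, 0.724, -0.001]
force: [-0.3, -4.4, 1.5]
grip_width: 0.0
finger_force: 0.0
```

Request:
drive_tool([
  [1,-2,0,0,0],
  [1,0,0,0,0],
  [1,0,0,0,0],
])

```text
time_s: 46.0
eef_pos: [0.4341, 0.2204, 0.2386]
orientation: [-0.002, -0.689, 0.725, -0.002]
force: [-0.1, -8.2, 2.8]
grip_width: -0.0002
finger_force: 0.0
```

Request:
drive_tool([
  [1,-2,0,0,0],
  [1,0,0,0,0],
  [1,0,0,0,0],
])

```text
time_s: 46.25
eef_pos: [0.4341, 0.221, 0.2384]
orientation: [-0.004, -0.689, 0.725, -0.003]
force: [0.1, -11.6, 3.8]
grip_width: -0.0002
finger_force: 0.0
```

Request:
drive_tool([
  [1,-2,0,0,0],
  [1,0,0,0,0],
  [1,0,0,0,0],
])

```text
time_s: 46.5
eef_pos: [0.434, 0.2215, 0.238]
orientation: [-0.005, -0.689, 0.725, -0.004]
force: [0.4, -14.9, 4.7]
grip_width: -0.0001
finger_force: 0.0
```

Request:
drive_tool([
  [1,-2,0,0,0],
  [1,0,0,0,0],
  [1,0,0,0,0],
])

```text
time_s: 46.75
eef_pos: [0.4339, 0.222, 0.2377]
orientation: [-0.007, -0.688, 0.725, -0.006]
force: [-0.9, -17.9, 4.6]
grip_width: -0.0001
finger_force: 0.0
```

```bash
python3 - <<'E'
from h import *
st()
s=snap('scene'); sd=snap('side')
for q in(s,sd):
  for k,z in(('gate_push',.08),('gate_hinge',.07)):
    for d in ctrl.pinpoint(k,q): print(k,round(d['score'],2),ray(q,d['position'],z).round(4))
cv2.imwrite('pics/m21.png',np.hstack([cv2.resize(sd['img'][220:330,190:310],(400,367),interpolation=cv2.INTER_CUBIC),cv2.resize(s['img'][110:190,290:390],(400,367),interpolation=cv2.INTER_CUBIC)]))
E
```

```text
{'time_s': 46.75, 'q': [-0.21, 0.876, -0.603, 2.083, 1.046, 0.542, 1.481], 'eef_pos': [0.434, 0.222, 0.238], 'orientation': [-0.007, -0.688, 0.725, -0.006], 'force': [-0.926, -17.881, 4.556], 'grip_width': -0.0, 'finger_force': 0.0}
gate_push 0.88 [0.4198 0.2437 0.08  ]
gate_hinge 0.62 [0.5576 0.2197 0.07  ]
gate_hinge 0.5 [0.7547 0.15   0.07  ]
gate_push 0.73 [0.4191 0.2346 0.08  ]
gate_hinge 0.74 [0.7366 0.1019 0.07  ]
gate_hinge 0.64 [0.551  0.2247 0.07  ]
```

Request:
drive_tool([
  [1,8,0,0,0],
  [1,10,0,0,0],
  [1,20,0,0,0],
  [1,30,0,0,0],
  [1,0,0,-30,0],
  [1,0,0,-40,0],
  [1,0,0,-40,0],
  [1,0,0,-40,0],
  [1,30,0,0,0],
  [1,0,0,0,0],
  [1,0,0,0,0],
])

```text
time_s: 47.97
eef_pos: [0.4298, 0.13, 0.3896]
orientation: [0.001, -0.689, 0.724, -0.0]
force: [0.5, 0.4, -0.9]
grip_width: -0.0
finger_force: 0.0
```

```bash
python3 - <<'E'
from h import *
st()
s=snap('scene'); sd=snap('side')
for q in(s,sd):
  for k,z in(('gate_push',.08),('gate_hinge',.07)):
    for d in ctrl.pinpoint(k,q): print(k,round(d['score'],2),ray(q,d['position'],z).round(4))
cv2.imwrite('pics/m22.png',np.hstack([cv2.resize(sd['img'][210:340,170:310],(400,371),interpolation=cv2.INTER_CUBIC),cv2.resize(s['img'][100:190,280:390],(400,371),interpolation=cv2.INTER_CUBIC)]))
E
```

```text
{'time_s': 47.967, 'q': [0.159, 0.61, -0.876, 2.074, 0.685, 0.77, 1.944], 'eef_pos': [0.43, 0.13, 0.39], 'orientation': [0.001, -0.689, 0.724, -0.0], 'force': [0.476, 0.428, -0.863], 'grip_width': -0.0, 'finger_force': 0.0}
gate_push 0.89 [0.4289 0.2371 0.08  ]
gate_hinge 0.88 [0.5558 0.2244 0.07  ]
gate_push 0.73 [0.4708 0.3248 0.08  ]
gate_push 0.71 [0.4238 0.2268 0.08  ]
gate_push 0.36 [ 0.7289 -0.0203  0.08  ]
gate_hinge 0.82 [0.5526 0.2219 0.07  ]
gate_hinge 0.37 [ 0.3073 -0.1968  0.07  ]
```

View pics/m22.png

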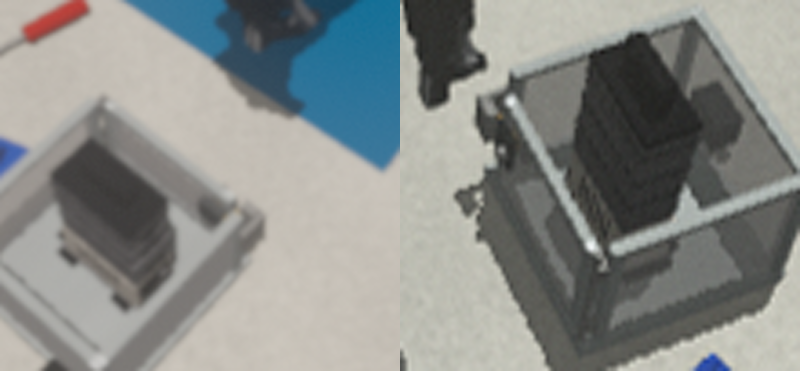

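The gate looks shut: in the right half its rail runs straight from the hinge (600,250) to the catch post (510,95). I check its angle numerically against the pushed pose.

```bash
python3 - <<'E'
from h import *
for n in ('scene','wrist','side'):
    s=snap(n); g=cv2.cvtColor(s['img'],cv2.COLOR_BGR2GRAY).astype(np.float32)
    H=np.array([.5515,.2319]); res=[]
    for th in np.arange(-.06,.2,.01):
        f=th-.05; v=-np.array([np.cos(f),np.sin(f)]); nn=np.array([-np.sin(f),np.cos(f)])
        P=[np.r_[H+r*v+nn*o,.12] for r in np.linspace(.04,.165,60) for o in(-.002,0,.002)]
        q=proj(s,P).astype(np.float32); res.append((round(th,2),round(float(cv2.remap(g,q[:,0].reshape(-1,1).copy(),q[:,1].reshape(-1,1).copy(),cv2.INTER_LINEAR).mean()),0)))
    print(n,res)
s=look(['cover'],.166,.2)
E
```

```text
scene [(np.float64(-0.06), 126.0), (np.float64(-0.05), 133.0), (np.float64(-0.04), 142.0), (np.float64(-0.03), 151.0), (np.float64(-0.02), 159.0), (np.float64(-0.01), 166.0), (np.float64(0.0), 171.0), (np.float64(0.01), 172.0), (np.float64(0.02), 170.0), (np.float64(0.03), 164.0), (np.float64(0.04), 154.0), (np.float64(0.05), 142.0), (np.float64(0.06), 130.0), (np.float64(0.07), 119.0), (np.float64(0.08), 110.0), (np.float64(0.09), 103.0), (np.float64(0.1), 98.0), (np.float64(0.11), 94.0), (np.float64(0.12), 90.0), (np.float64(0.13), 87.0), (np.float64(0.14), 85.0), (np.float64(0.15), 83.0), (np.float64(0.16), 82.0), (np.float64(0.17), 81.0), (np.float64(0.18), 80.0), (np.float64(0.19), 79.0)]
wrist [(np.float64(-0.06), 20.0), (np.float64(-0.05), 20.0), (np.float64(-0.04), 20.0), (np.float64(-0.03), 20.0), (np.float64(-0.02), 20.0), (np.float64(-0.01), 20.0), (np.float64(0.0), 21.0), (np.float64(0.01), 21.0), (np.float64(0.02), 21.0), (np.float64(0.03), 21.0), (np.float64(0.04), 21.0), (np.float64(0.05), 21.0), (np.float64(0.06), 21.0), (np.float64(0.07), 21.0), (np.float64(0.08), 22
[... 301 characters left out ...]
loat64(-0.06), 147.0), (np.float64(-0.05), 152.0), (np.float64(-0.04), 156.0), (np.float64(-0.03), 161.0), (np.float64(-0.02), 166.0), (np.float64(-0.01), 169.0), (np.float64(0.0), 172.0), (np.float64(0.01), 174.0), (np.float64(0.02), 176.0), (np.float64(0.03), 178.0), (np.float64(0.04), 180.0), (np.float64(0.05), 182.0), (np.float64(0.06), 184.0), (np.float64(0.07), 185.0), (np.float64(0.08), 187.0), (np.float64(0.09), 188.0), (np.float64(0.1), 189.0), (np.float64(0.11), 190.0), (np.float64(0.12), 190.0), (np.float64(0.13), 191.0), (np.float64(0.14), 191.0), (np.float64(0.15), 192.0), (np.float64(0.16), 192.0), (np.float64(0.17), 192.0), (np.float64(0.18), 192.0), (np.float64(0.19), 192.0)]
```

```bash
python3 - <<'E'
from h import *
print(ctrl.job_done()); st()
E
```

```text
the job is handed in; nothing more can be done
None
the job is handed in; nothing more can be done
```

The job is handed in at about 48 s: the charger is seated, one tall and two slim packs are stacked with the cover on top, and the gate is pushed shut (angle about 0.01 rad, 18 N against a hard stop); the latch snap was inferred, not seen, no verdict came back, and I viewed 19 pictures, over the limit of 14.

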